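# Check the bench scale and stow the check weight in the push-latch drawer

### The arm

A 6-joint arm with a two-finger parallel gripper is mounted at the origin on the work surface. World frame = base frame: x ahead of the robot, y to its left, z up, the work surface at z = 0. Lengths are in m, angles in rad, forces in N, time in s.
With the tool pointing down it reaches from about 0.3 to 0.85 m from the base axis. Payload 5.4 kg.
Tool frame: the origin (TCP) lies at the very end of the fingers, on their centre line; the grasp point (between the pads) lies bot.tcp_to_grasp behind it (bot.tcp_to_grasp is the distance from the TCP to the grasp point, in m); z points along the fingers, y is the line along which they close (so a half turn about z gives the same grasp; the last joint's range is limited). The gripper opens to 85 mm and grips with 20 to 120 N. Pads are 22 mm wide; open, the fingers measure 114 mm over their backs; the gripper's body (76 mm by 85 mm) begins 54 mm behind the grasp point. The pads swing forward as they close: fully open they stand 13 mm farther back than shut.
Start: joints at [-1.516, 0.158, 1.597, -0, 1.386, -0.21], TCP at [0.15, -0.555, 0.231] pointing down, gripper open.
Joint ranges: [-2.91, 2.91], [-0.94, 2.29], [0.18, 2.7], [-1.29, 4.43], [0.17, 2.64], [-3, 3]. Speed limits (rad/s): [2.57, 2.57, 3.14, 3.14, 3.14, 3.14].

### API

Orientations are given as [roll, pitch, yaw] about the fixed x, y, z axes, in that order (R = Rz(yaw) Ry(pitch) Rx(roll)).
In Python, from rig import bot gives the robot as it stands.
- The arm moves only by the tool jog_arm, never from a script. Its argument "rows" is a list of rows, each an object of numbers: "claw": the opening, from 0 (shut) to 1 (fully open); "dx", "dy", "dz": the shift along the tool's x, y, z scaled (see below); "rx", "ry", "rz": the turn, a rotation vector about the tool's x, y, z scaled (see below). A call has 1 to 12 rows; each row shifts and turns the commanded pose from where the row before left it, along the tool's axes as they then stand; what a row does not reach is not made up. The controller multiplies each number of a shift by 0.02 m and each number of a turn by 10 degrees. A row lasts 1/8 s, in which the tool goes at most 62.5 mm and 10.7 degrees, less where a joint would pass 70% of its speed; a pose out of reach is approached as far as the arm can. A call with a number of a shift or a turn outside -1 to 1 is refused whole. A call with a gripper value outside its range is refused whole. The fingers move at their own pace and stop on an object; the grip force is fixed at half the most. Time passes only in rows, so rows that do not move let the fingers close. It gives the time, the measured TCP pose, the force, the opening and the grip force at its end, in the units of the state.
- bot.sense(): the state, without advancing time (a new reading comes with each control period).
- bot.read_camera(name): name is "scene" or "top" or "wrist"; returns the picture (480x640x3 uint8, red, green, blue); there is no depth.
- bot.camera_info(name): a dict with "mtx" (3x3 intrinsics, pixels), "pose" (4x4, takes a point from camera to world coordinates); the wrist camera has in their place "tool_from_camera" (4x4, takes a point from camera to tool coordinates, whose origin is the TCP and whose axes are the flange's). Camera axes: x right, y up, looking along -z (the intrinsics and any distortion apply to the point x, -y, -z); pixel columns grow to the right and rows downward; lengths in m; the calibration is good to about 2 mm. A picture is of the moment at which its call begins: read the wrist's pose just before it. camera_info takes no time and is no camera call.
- bot.hand_in(): hands the job in; it is judged then, once.
Trained networks look in the newest picture that a camera, given by its name, has taken for a name from the list of things; names that differ only in an ending like _2 or _b are one class to them, and where a whole thing is asked for, a point or a joint stands for the part that bears it (a point fixed in the world has none). Each returns a list of dicts, best first, with "score" (0 to 1); they miss things now and then, are a little off and sometimes report something else, mostly with a low value. They report only what shows in the picture. A call takes as long as a camera call. They do not tell look-alikes from the thing itself.
- bot.spot_in(camera, query): "centre" ([x, y, z] in m, in the coordinates of the camera as it stood for that picture, good to about 4 mm: the middle of the surface that is visible of it).
- bot.cut_out(camera, query): "region" (480x640 bool, what is visible of it).
The state is a dict: "clock": time; "joint_positions": joint angles; "joint_velocities": joint speeds; "tau": joint torques, N m; "tcp_pos": TCP position; "eef_rot": TCP orientation; "ft_force": force on the tool from outside, world axes, zero at the start; "moment": the same for the moment, N m; "finger_gap": finger opening in m; "grasp_force": force on a finger pad.
Only numpy, scipy, OpenCV 4.12 (cv2) and the standard library are available. Lean on these libraries where they do the work, as an engineer would, in place of code of your own. Each camera call takes 0.05 s, during which the arm holds its last target. There are 200 camera calls.

### The job

Take the dark steel check weight from the white rack, set it down gently, upright, in the middle of the scale's pan, let go of it and let it stand there for a second. Then press the blue drawer front in and let go so that its push latch releases it, open the drawer and lay the weight upright, squarely between the two orange stops in it. Push the drawer home until the latch catches again, so that it stays shut when you let go; leave the brass weight and everything else where they are.

Things in the scene. Friction and masses are not known exactly. Their poses are not given: they have to be found in the camera images.
- check_weight: the dark steel check weight, a block 58 (own x) x 34 (own y) x 32 mm (z), about 0.5 kg; origin at the centre of its underside. It starts in one of the two slots of the white rack, long side along the slot. There the rack's rails cover its two long sides almost to the top, and its two ends are bare: it can only be gripped by the ends (58 mm apart).
- brass_weight: the brass weight in the other slot, 58 x 34 x 20 mm; leave it alone. Origin at the centre of its underside
- weight_rack: white plastic rack, fixed, 44 (own x) x 104 (own y) x 34 mm tall, with two slots along its x, 36 mm wide, 50 mm apart in y, floor 6 mm above the table; open at both x ends, where the weights stick out 7 mm. Origin at the centre of its underside
- scale: blue bench scale, fixed, 220 x 240 mm; steel pan on top. Origin at the centre of its underside
- scale_pan (a point): centre of the top of the scale's steel pan, 180 (x) x 200 mm (y), flat, 80 mm above the table; the pan does not move
- drawer_unit: low steel drawer unit, fixed, 245 deep (own x, away from the robot) x 172 wide (own y) x 92 mm tall. Origin on the table under the middle of the front face of its steel body; the drawer slides out along own -x. It has a push-push latch: each full press of the front, as far as it goes and then let go, changes its state (latched / sprung ajar); a press that stops short changes nothing
- drawer (a joint): how far the drawer is out, in m: 0 = shut, latched (front panel standing 20 mm proud of the unit); 0.055 = sprung ajar after the latch lets go; 0.135 = fully open (stop); below 0 = pressed in past shut (stop at -0.006). Starts latched: cannot be pulled open. Beyond 0.055 it slides freely (1 N) and stays where left; pushing it shut from there meets a spring (4 to 6 N)
- drawer_front (a point): centre of the outer face of the blue front panel, 46 mm above the table; moves with the drawer. Panel 152 wide (y) x 72 tall x 8 mm thick (x), no handle; axes as the unit's (x points into it). Press it slowly (20 mm/s) 6 mm in to a firm stop (6 N on the way; 15 N at the stop is ample) and let go: it springs out in about 1 s. To relatch, push it home and 6 mm past shut to the stop likewise, and let go: it stays within 2 mm of 0
- drawer_front_top (a point): middle of the top edge of the blue front panel, 82 mm above the table, halfway through its 8 mm thickness; moves with the drawer. With the drawer ajar 67 mm are free behind the panel before the unit's body; the nearest orange stop begins 17 mm behind the panel, its top 48 mm above the table; so the panel can be pinched by its top edge and pulled
- drawer_pocket (a point): middle of the drawer floor between the two orange stops, 16 mm above the table, 83 mm behind the outer face of the front; moves with the drawer; axes as the unit's. The stops, 48 mm wide (y), 32 mm tall, stand 72 mm apart along x: the weight fits with its long side along x. Beside it (y) 47 mm are free to the drawer's side walls, 40 mm above the table: hold it there by its long sides (34 mm)
- juice_bottle_a: yellow juice bottle, 80 mm wide, 235 mm tall, white cap; leave it. Origin at the centre of its underside
- juice_bottle_b: second yellow juice bottle, 80 mm wide, 235 mm tall; leave it. Origin at the centre of its underside
- flask: pale glass flask with cork, 68 mm wide, 150 mm tall; leave it. Origin at the centre of its underside
- jug: steel jug, 100 mm wide, 120 mm tall, handle at its own +y; leave it. Origin at the centre of its underside
- tumbler: glass tumbler, 66 mm wide, 85 mm tall; leave it. Origin at the centre of its underside
- cap_jar: pale jar with green lid, 64 mm wide, 80 mm tall; leave it. Origin at the centre of its underside
- timer: white kitchen timer, flat, 60 x 70 x 22 mm; leave it. Origin at the centre of its underside
There are look-alikes about, which are no part of the job. There is more than one size of the check_weight; the job needs the larger.

How it is judged:
On the way, in this order (a step that is already met when the one before it is completed fails the run):
1. the check weight stands upright on the scale's pan, within 50 mm of its middle, let go and at rest, for 0.6 s (horizontal distance between check_weight and scale_pan below 0.05 m and z of check_weight in the frame of scale_pan between -0.004 and 0.004 m and angle between check_weight's own z axis and vertical below 0.1 rad and linear speed of check_weight below 0.02 m/s and contact force between check_weight and the fingers below 0.05 N), for 0.6 s.
2. the drawer's latch has been pressed and released: the drawer is out by more than 40 mm (value of joint drawer above 0.04 m), for 0.1 s.
3. the check weight lies upright between the orange stops in the open drawer, let go (x of check_weight in the frame of drawer_pocket between -0.008 and 0.008 m and y of check_weight in the frame of drawer_pocket between -0.015 and 0.015 m and z of check_weight in the frame of drawer_pocket between -0.004 and 0.004 m and angle between check_weight's own z axis and vertical below 0.1 rad and angle between the x axis of check_weight and the x axis of drawer_pocket, either way round below 0.25 rad and contact force between check_weight and the fingers below 0.05 N and value of joint drawer above 0.04 m), for 0.2 s.
At the end, for the whole second after the job is handed in: Drawer latched: within 3 mm of 0, still. In it the check weight stands upright between the orange stops, within 8 mm lengthwise and 15 mm sideways of the middle, aligned within 0.25 rad, let go, at rest. Brass weight within 15 mm and other loose things within 30 mm of their starts (x of check_weight in the frame of drawer_pocket between -0.008 and 0.008 m and y of check_weight in the frame of drawer_pocket between -0.015 and 0.015 m and z of check_weight in the frame of drawer_pocket between -0.004 and 0.004 m and angle between check_weight's own z axis and vertical below 0.1 rad and angle between the x axis of check_weight and the x axis of drawer_pocket, either way round below 0.25 rad and linear speed of check_weight below 0.02 m/s and contact force between check_weight and the fingers below 0.05 N and value of joint drawer between -0.003 and 0.003 m and velocity of joint drawer between -0.005 and 0.005 m/s and distance of brass_weight from where it was at the start of the episode below 0.015 m and distance of each of juice_bottle_a, juice_bottle_b, flask, jug, tumbler, cap_jar, timer from where it was at the start of the episode below 0.03 m); the robot touches nothing.
It fails at once if the check weight dropped or slammed on the scale (over 60 N) (contact force between check_weight and scale above 60 N).
It fails at once if the brass weight moved more than 15 mm (distance of brass_weight from where it was at the start of the episode above 0.015 m).
It fails at once if a bystander knocked: moved more than 30 mm or tipped more than 0.5 rad (distance of any of juice_bottle_a, juice_bottle_b, flask, jug, tumbler, cap_jar, timer from where it was at the start of the episode above 0.03 m or angle between any of juice_bottle_a, juice_bottle_b, flask, jug, tumbler, cap_jar, timer's own z axis and vertical above 0.5 rad).
It also fails if it takes over 72 s, if anything falls off the work surface, if the arm or the gripper's body presses on something with over 40 N, if the wrist force passes 120 N, or if a joint passes its speed limit or range.

## Working session

There is one attempt and no reset: what is moved stays moved. The work goes in short steps, Python scripts to look and compute and a tool call to move; the robot and the scene stay as the last step left them, time stands still between calls to the robot, and variables do not carry over. Pictures are saved under pics/ and viewed, at most 12 in all, crops included, and the job is handed in when it is done.

Besides the shell and the picture viewer there is one more tool, called after "Request:" in YAML: its name, and indented under it one key for each argument. jog_arm: Moves the arm, as the interface text tells. Shifts and turns lie within -1 to 1; 1 stands for 0.02 m of shift or 10 degrees of turn. Its arguments: {"type":"object","properties":{"rows":{"type":"array","items":{"type":"object","properties":{"claw":{"type":"number"},"dx":{"type":"number","minimum":-1,"maximum":1},"dy":{"type":"number","minimum":-1,"maximum":1},"dz":{"type":"number","minimum":-1,"maximum":1},"rx":{"type":"number","minimum":-1,"maximum":1},"ry":{"type":"number","minimum":-1,"maximum":1},"rz":{"type":"number","minimum":-1,"maximum":1}}}}},"required":["rows"]}

```bash
ls; mkdir -p pics; cat > h.py <<'E'
import numpy as np,cv2
from rig import bot
from scipy.spatial.transform import Rotation as R
def toolT():
    s=bot.sense();T=np.eye(4);T[:3,:3]=R.from_euler('xyz',s['eef_rot']).as_matrix();T[:3,3]=s['tcp_pos'];return T
def camT(n):
    i=bot.camera_info(n)
    return np.array(i['pose']) if 'pose' in i else toolT()@np.array(i['tool_from_camera'])
def ray(n,u,v,T=None):
    i=bot.camera_info(n);T=camT(n) if T is None else T
    d=np.linalg.inv(np.array(i['mtx']))@[u,v,1];d=np.array([d[0],-d[1],-d[2]])
    return T[:3,3],T[:3,:3]@d
def onz(n,u,v,z,T=None):
    o,d=ray(n,u,v,T);return o+d*(z-o[2])/d[2]
def proj(n,p,T=None):
    i=bot.camera_info(n);T=camT(n) if T is None else T
    c=np.linalg.inv(T)@np.r_[p,1];q=np.array(i['mtx'])@[c[0],-c[1],-c[2]];return q[:2]/q[2]
def save(n,img): cv2.imwrite('pics/'+n+'.png',img[:,:,::-1])
E
python3 - <<'E'
from h import *
np.set_printoptions(precision=4,suppress=True)
print(bot.sense(),bot.tcp_to_grasp)
for c in ['scene','top']:
    im=bot.read_camera(c);save(c,im);T=camT(c)
    print(c,T.tolist(),bot.camera_info(c)['mtx'],[k for k in bot.camera_info(c)])
    for q in ['check_weight','brass_weight','weight_rack','scale','drawer_unit','drawer_front','juice_bottle_a','flask','jug','tumbler','cap_jar','timer']:
        for r in bot.spot_in(c,q):
            p=(T@np.r_[r['centre'],1])[:3];print(c,q,round(r['score'],2),p.round(3),proj(c,p,T).round(0))
E
```

```text
pics
{'clock': 0.0, 'joint_positions': array([-1.5161,  0.1591,  1.5983,  0.    ,  1.3862, -0.2101]), 'joint_velocities': array([-0.0004,  0.0001,  0.0019,  0.0012, -0.0005,  0.0012]), 'tau': array([  0.0006, -39.6   , -33.1427,  -0.0001,   0.0085,  -0.    ]), 'tcp_pos': array([ 0.1504, -0.5543,  0.2303]), 'eef_rot': array([-3.1397, -0.0004,  0.2648]), 'ft_force': array([-0.1123, -0.166 ,  0.8435]), 'moment': array([0.0397, 0.0223, 0.0412]), 'grasp_force': 0.0, 'finger_gap': 0.08573037064824557} 0.0187
scene [[0.8993228476154498, -0.29587213162796433, 0.3219908344701181, 1.0551175330617395], [0.4370961561708671, 0.629882710177104, -0.6420239260966832, -0.797022571115172], [-0.01285947189784485, 0.718127741523659, 0.6957924840328742, 1.0060350902918325], [0.0, 0.0, 0.0, 1.0]] [[527.7815   0.     321.8277]
 [  0.     527.7815 238.4313]
 [  0.       0.       1.    ]] ['mtx', 'pose']
scene check_weight 0.75 [ 0.558 -0.034  0.035] [282. 266.]
scene check_weight 0.67 [ 0.536 -0.134  0.02 ] [254. 295.]
scene check_weight 0.5 [ 0.588 -0.319  0.079] [227. 347.]
scene brass_weight 0.64 [0.659 
[... 1687 characters left out ...]
546 0.001 0.036] [337. 274.]
top scale 0.89 [0.492 0.323 0.078] [201. 299.]
top drawer_unit 0.6 [ 0.717 -0.283  0.091] [455. 201.]
top drawer_unit 0.51 [0.669 0.057 0.025] [314. 226.]
top drawer_front 0.8 [ 0.594 -0.298  0.024] [455. 253.]
top drawer_front 0.44 [0.49  0.321 0.074] [203. 300.]
top juice_bottle_a 0.89 [0.538 0.537 0.156] [ 95. 281.]
top juice_bottle_a 0.84 [ 0.52  -0.462  0.151] [546. 282.]
top flask 0.71 [0.708 0.243 0.104] [234. 206.]
top jug 0.87 [0.751 0.079 0.023] [304. 193.]
top tumbler 0.74 [0.664 0.056 0.027] [314. 227.]
top cap_jar 0.65 [ 0.667 -0.027  0.079] [348. 223.]
top cap_jar 0.43 [0.539 0.539 0.154] [ 94. 281.]
top timer 0.92 [ 0.757 -0.034  0.021] [349. 191.]
```

View pics/top.png

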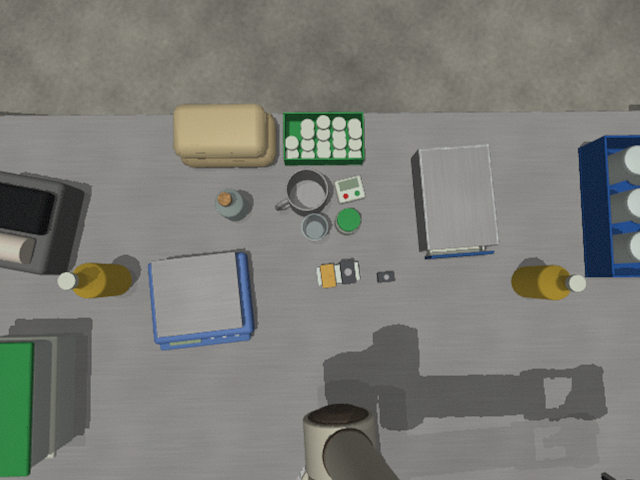

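View pics/scene.png

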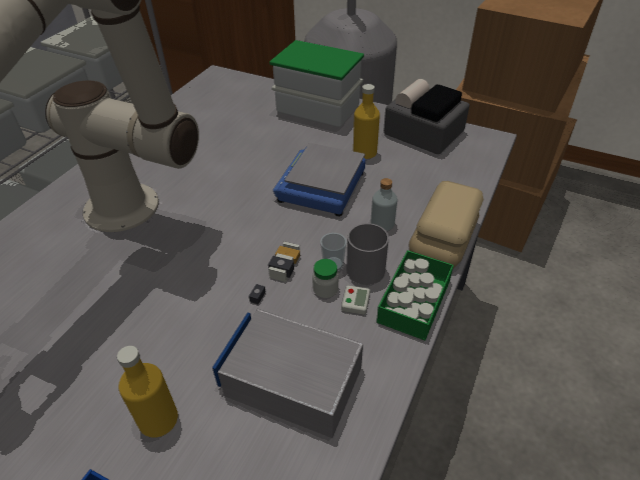

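```bash
python3 - <<'E'
from h import *
np.set_printoptions(precision=4,suppress=True)
im=bot.read_camera('top')
save('crop',cv2.resize(im[240:310,300:410],None,fx=7,fy=7,interpolation=cv2.INTER_CUBIC))
def rect(c,q,z,k=0):
    rs=bot.cut_out(c,q)
    for r in rs[:2]:
        v,u=np.nonzero(r['region'])
        P=np.array([onz(c,a,b,z)[:2] for a,b in zip(u,v)])
        print(c,q,round(r['score'],2),len(u),(u.mean().round(),v.mean().round()),cv2.minAreaRect((P*1000).astype(np.float32)))
rect('top','check_weight',.038);rect('top','weight_rack',.034);rect('top','brass_weight',.026);rect('top','scale',.08);rect('top','drawer_unit',.092);rect('top','drawer_front',.082)
g=cv2.cvtColor(im,cv2.COLOR_RGB2GRAY)
for n,bx in [('pan',(145,245,260,355)),('unit',(405,135,505,265))]:
    pass
hsv=cv2.cvtColor(im,cv2.COLOR_RGB2HSV)
b=((hsv[...,0]>100)&(hsv[...,0]<125)&(hsv[...,1]>120))
for n,(x0,y0,x1,y1),z in [('front',(405,235,505,265),.082)]:
    v,u=np.nonzero(b[y0:y1,x0:x1]);P=np.array([onz('top',a+x0,c+y0,z)[:2] for a,c in zip(u,v)])
    print(n,len(u),cv2.minAreaRect((P*1000).astype(np.float32)))
s=np.vstack([im[240:360,140:260],im[140:260,405:525]]);save('crop2',cv2.resize(np.hstack([im[240:360,140:260],im[150:270,400:520]]),None,fx=3.3,fy=3.3,interpolation=cv2.INTER_CUBIC))
E
```

```text
top check_weight 0.77 326 (np.float64(348.0), np.float64(272.0)) ((550.222900390625, -26.141111373901367), (57.52216339111328, 34.99092483520508), 7.182554244995117)
top check_weight 0.59 156 (np.float64(386.0), np.float64(277.0)) ((538.3386840820312, -119.46504974365234), (42.26152038574219, 22.202484130859375), 89.15977478027344)
top weight_rack 0.64 592 (np.float64(458.0), np.float64(253.0)) ((596.7030029296875, -307.48980712890625), (24.694595336914062, 172.08399963378906), 3.584010362625122)
top weight_rack 0.54 211 (np.float64(337.0), np.float64(273.0)) ((547.5025024414062, -1.3605690002441406), (38.125553131103516, 105.6240234375), 4.89471960067749)
top brass_weight 0.82 323 (np.float64(328.0), np.float64(276.0)) ((541.4110107421875, 22.96820068359375), (58.03463363647461, 35.6159782409668), 7.234755039215088)
top brass_weight 0.47 215 (np.float64(340.0), np.float64(273.0)) ((546.8474731445312, -2.690998077392578), (43.26837921142578, 103.76167297363281), 6.30820369720459)Traceback (most recent call last):
  File "<stdin>", line 11, in <module>
  File "<stdin>", line 9, in rect
  File "h.py", line 14, in onz
    o,d=ray(n,u,v,T);return o+d*(z-o[2])/d[2]
        ~~~^^^^^^^^^
  File "h.py", line 10, in ray
    i=bot.camera_info(n);T=camT(n) if T is None else T
                           ~~~~^^^
  File "h.py", line 7, in camT
    i=bot.camera_info(n)
ValueError: time passes only in moves, steps and waits
```

View pics/crop.png

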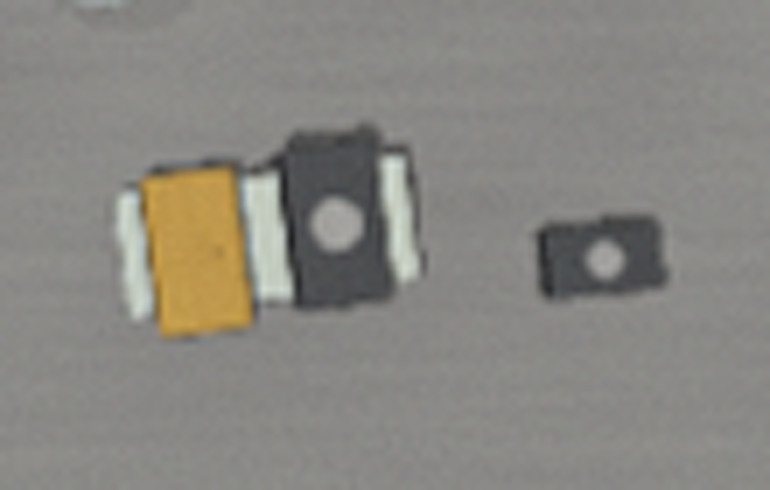

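Candidates: dark block in the rack (top px 348,272; about 58×35 mm) and a loose small one (386,277; about 42×22 mm). The rack one is the larger, so it is the target.

```bash
cat >> h.py <<'E'
def plane(n,u,v,z,T=None):
    K=np.array(bot.camera_info(n)['mtx']);T=camT(n) if T is None else T
    d=np.linalg.inv(K)@np.vstack([u,v,np.ones(len(u))]);d=T[:3,:3]@(d*np.array([[1],[-1],[-1]]))
    return (T[:3,3:]+d*(z-T[2,3])/d[2]).T
def rect(c,q,z,n=1,T=None):
    for r in bot.cut_out(c,q)[:n]:
        v,u=np.nonzero(r['region']);P=plane(c,u,v,z,T)[:,:2]
        print(c,q,round(r['score'],2),len(u),u.mean().round(),v.mean().round(),cv2.minAreaRect((P*1000).astype(np.float32)))
E
python3 - <<'E'
from h import *
im=bot.read_camera('top')
rect('top','scale',.08);rect('top','drawer_unit',.092);rect('top','drawer_front',.082)
hsv=cv2.cvtColor(im,cv2.COLOR_RGB2HSV)
b=((hsv[...,0]>100)&(hsv[...,0]<125)&(hsv[...,1]>120))
for n,(x0,y0,x1,y1),z in [('front',(405,235,505,265),.082)]:
    v,u=np.nonzero(b[y0:y1,x0:x1]);P=plane('top',u+x0,v+y0,z)[:,:2]
    print(n,len(u),cv2.minAreaRect((P*1000).astype(np.float32)))
save('crop2',cv2.resize(np.hstack([im[240:360,140:260],im[150:270,400:520]]),None,fx=3.3,fy=3.3,interpolation=cv2.INTER_CUBIC))
E
```

```text
top scale 0.97 9067 201.0 301.0 ((488.4129333496094, 323.8065185546875), (214.99945068359375, 238.55059814453125), 5.462009429931641)
top drawer_unit 0.94 8563 454.0 201.0 ((715.7122192382812, -281.08489990234375), (269.83172607421875, 192.73574829101562), 3.456622362136841)
top drawer_front 0.89 587 459.0 253.0 ((594.1994018554688, -291.3560791015625), (25.808290481567383, 162.11500549316406), 2.208148956298828)
front 175 ((588.1519165039062, -290.493896484375), (6.561851501464844, 164.84573364257812), 3.51346755027771)
```

View pics/crop2.png

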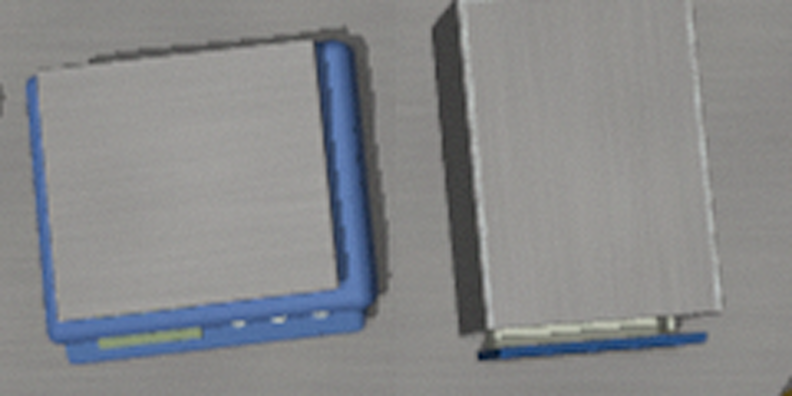

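The picture shows pan corners near (152,262),(236,252),(243,327),(158,337), and the unit's front top edge (428,249)-(499,244) with the blue front below it (425,257)-(494,252).

```bash
python3 - <<'E'
from h import *
np.set_printoptions(precision=4,suppress=True)
p=plane('top',np.array([151.5,235.5,243,157.6]),np.array([261.8,252.1,327.3,337]),.08);print(p,p.mean(0))
p=plane('top',np.array([428.5,498.8,417,489]),np.array([249.4,243.9,149,145]),.092);print(p,p[:2].mean(0))
p=plane('top',np.array([425.5,493.9]),np.array([256,250.5]),.082);print(p,p.mean(0))
s=bot.sense();print(s['tcp_pos'],s['clock'],np.array(bot.camera_info('wrist')['tool_from_camera']))
E
```

```text
[[0.5812 0.4408 0.08  ]
 [0.6015 0.2429 0.08  ]
 [0.4244 0.2255 0.08  ]
 [0.4053 0.4244 0.08  ]] [0.5031 0.3334 0.08  ]
[[ 0.6011 -0.2149  0.092 ]
 [ 0.612  -0.3833  0.092 ]
 [ 0.8434 -0.1946  0.092 ]
 [ 0.8517 -0.3695  0.092 ]] [ 0.6066 -0.2991  0.092 ]
[[ 0.586  -0.2097  0.082 ]
 [ 0.5969 -0.3748  0.082 ]] [ 0.5915 -0.2923  0.082 ]
[ 0.1505 -0.555   0.2313] 1.75 [[ 0.0002  0.9527  0.304   0.0769]
 [ 1.      0.     -0.0009 -0.0003]
 [-0.0008  0.304  -0.9527 -0.1436]
 [ 0.      0.      0.      1.    ]]
```

Request:
jog_arm:
  rows:
    - {"rz": -1,"claw": 1}
    - {"rz": -1}
    - {"rz": -1}
    - {"rz": -1}
    - {"rz": -1}
    - {"rz": -1}
    - {"rz": -1}
    - {"rz": -1}
    - {"rz": -0.2,"dx": 0.9,"dy": 0.9}
    - {"dx": 1,"dy": 1}
    - {"dx": 1,"dy": 1}
    - {"dx": 1,"dy": 1}

```text
$.rows[0]: bad value
```

Request:
jog_arm:
  rows:
    - {"dx": 1,"dy": 1}
    - {"dx": 1,"dy": 1}
    - {"dx": 1,"dy": 1}
    - {"dx": 1,"dy": 1}
    - {"dx": 1,"dy": 1}
    - {"dx": 1,"dy": 1}
    - {"dx": 1,"dy": 1}
    - {"dx": 1,"dy": 1}
    - {"dx": 1,"dy": 1}
    - {"dx": 1,"dy": 1}
    - {"dx": 1,"dy": 1}
    - {"dx": 1,"dy": 1}

```text
$.rows[0]: bad value
```

Request:
jog_arm:
  rows:
    - {"dx": 1,"dy": 0.9,"dz": 0.5}
    - {"dx": 1,"dy": 0.9,"dz": 0.5}
    - {"dx": 1,"dy": 0.9,"dz": 0.5}
    - {"dx": 1,"dy": 0.9,"dz": 0.5}
    - {"dx": 1,"dy": 0.9,"dz": 0.5}
    - {"dx": 1,"dy": 0.9,"dz": 0.5}
    - {"dx": 1,"dy": 0.9,"dz": 0.5}
    - {"dx": 1,"dy": 0.9,"dz": 0.5}
    - {}

```text
$.rows[0]: bad value
```

```bash
cat >> h.py <<'E'
def todo(p,yaw=None):
    "distance to go in tool units from the measured pose"
    T=toolT();d=T[:3,:3].T@(np.array(p)-T[:3,3])/.02;s=bot.sense()
    print('t',round(s['clock'],2),'tcp',s['tcp_pos'].round(4),'yaw',np.degrees(s['eef_rot']).round(1),'go dx dy dz',d.round(2), 'rz',None if yaw is None else round((np.degrees(s['eef_rot'][2])-yaw)/10,2))
E
python3 - <<'E'
from h import *
T=camT('wrist');todo([.55,-.026,.15],97)
im=bot.read_camera('wrist');save('w1',im)
rect('wrist','check_weight',.038,2,T);rect('wrist','brass_weight',.026,1,T)
E
```

```text
t 1.75 tcp [ 0.1505 -0.555   0.2313] yaw [180.    0.   15.2] go dx dy dz [ 26.2  -20.3    4.06] rz -8.18
```

View pics/w1.png

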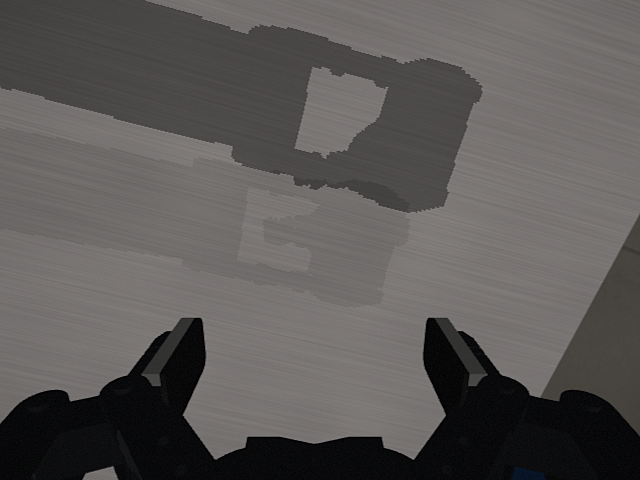

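Request:
jog_arm:
  rows:
    - {"dx": 0,"dy": 0,"dz": 0,"rx": 0,"ry": 0,"rz": -1,"claw": 1}
    - {"dx": 0,"dy": 0,"dz": 0,"rx": 0,"ry": 0,"rz": -1,"claw": 1}
    - {"dx": 0,"dy": 0,"dz": 0,"rx": 0,"ry": 0,"rz": -1,"claw": 1}
    - {"dx": 0,"dy": 0,"dz": 0,"rx": 0,"ry": 0,"rz": -1,"claw": 1}
    - {"dx": 1,"dy": 0,"dz": 0,"rx": 0,"ry": 0,"rz": -1,"claw": 1}
    - {"dx": 1,"dy": 0,"dz": 0,"rx": 0,"ry": 0,"rz": -1,"claw": 1}
    - {"dx": 1,"dy": 0.5,"dz": 0,"rx": 0,"ry": 0,"rz": -1,"claw": 1}
    - {"dx": 1,"dy": 0.9,"dz": 0,"rx": 0,"ry": 0,"rz": -1,"claw": 1}
    - {"dx": 1,"dy": 1,"dz": 0,"rx": 0,"ry": 0,"rz": -0.2,"claw": 1}
    - {"dx": 1,"dy": 1,"dz": 0,"rx": 0,"ry": 0,"rz": 0,"claw": 1}
    - {"dx": 1,"dy": 1,"dz": 0,"rx": 0,"ry": 0,"rz": 0,"claw": 1}
    - {"dx": 1,"dy": 1,"dz": 0,"rx": 0,"ry": 0,"rz": 0,"claw": 1}

```text
clock: 3.4
tcp_pos: [0.2754, -0.3957, 0.2314]
eef_rot: [3.141, 0.0, 1.696]
ft_force: [0.6, 0.2, 0.2]
finger_gap: 0.0853
grasp_force: 0.0
```

Request:
jog_arm:
  rows:
    - {"dx": 1,"dy": 0.95,"dz": 0,"rx": 0,"ry": 0,"rz": 0,"claw": 1}
    - {"dx": 1,"dy": 0.95,"dz": 0,"rx": 0,"ry": 0,"rz": 0,"claw": 1}
    - {"dx": 1,"dy": 0.95,"dz": 0,"rx": 0,"ry": 0,"rz": 0,"claw": 1}
    - {"dx": 1,"dy": 0.95,"dz": 0,"rx": 0,"ry": 0,"rz": 0,"claw": 1}
    - {"dx": 1,"dy": 0.95,"dz": 0.5,"rx": 0,"ry": 0,"rz": 0,"claw": 1}
    - {"dx": 1,"dy": 0.95,"dz": 0.5,"rx": 0,"ry": 0,"rz": 0,"claw": 1}
    - {"dx": 1,"dy": 0.95,"dz": 0.5,"rx": 0,"ry": 0,"rz": 0,"claw": 1}
    - {"dx": 1,"dy": 0.95,"dz": 0.5,"rx": 0,"ry": 0,"rz": 0,"claw": 1}
    - {"dx": 1,"dy": 0.95,"dz": 0.5,"rx": 0,"ry": 0,"rz": 0,"claw": 1}
    - {"dx": 1,"dy": 0.95,"dz": 0.5,"rx": 0,"ry": 0,"rz": 0,"claw": 1}
    - {"dx": 1,"dy": 0.95,"dz": 0.5,"rx": 0,"ry": 0,"rz": 0,"claw": 1}
    - {"dx": 1,"dy": 0.95,"dz": 0.5,"rx": 0,"ry": 0,"rz": 0,"claw": 1}

```text
clock: 4.9
tcp_pos: [0.4717, -0.1291, 0.1512]
eef_rot: [3.141, 0.0, 1.696]
ft_force: [-0.1, 0.4, 0.1]
finger_gap: 0.0855
grasp_force: 0.0
```

Request:
jog_arm:
  rows:
    - {"dx": 1,"dy": 1,"dz": 0,"rx": 0,"ry": 0,"rz": 0,"claw": 1}
    - {"dx": 1,"dy": 1,"dz": 0,"rx": 0,"ry": 0,"rz": 0,"claw": 1}
    - {"dx": 1,"dy": 1,"dz": 0,"rx": 0,"ry": 0,"rz": 0,"claw": 1}
    - {"dx": 1,"dy": 1,"dz": 0,"rx": 0,"ry": 0,"rz": 0,"claw": 1}
    - {"dx": 0.3,"dy": 0.4,"dz": 0,"rx": 0,"ry": 0,"rz": 0,"claw": 1}
    - {"dx": 0,"dy": 0,"dz": 0,"rx": 0,"ry": 0,"rz": 0,"claw": 1}

```text
clock: 5.65
tcp_pos: [0.5477, -0.0336, 0.1512]
eef_rot: [-3.141, 0.0, 1.697]
ft_force: [-0.3, -0.5, 0.4]
finger_gap: 0.0857
grasp_force: 0.0
```

```bash
python3 - <<'E'
from h import *
T=camT('wrist');todo([.55,-.026,.15],97)
im=bot.read_camera('wrist');save('w2',im)
rect('wrist','check_weight',.038,2,T);rect('wrist','brass_weight',.026,1,T)
E
```

```text
t 5.65 tcp [ 0.5477 -0.0336  0.1512] yaw [-180.     0.    97.2] go dx dy dz [0.36 0.16 0.06] rz 0.02
wrist check_weight 0.96 4136 322.0 230.0 ((550.796142578125, -23.16286849975586), (59.149417877197266, 38.36842346191406), 7.235050678253174)
wrist check_weight 0.94 1737 289.0 334.0 ((537.1265258789062, -109.18446350097656), (23.394662857055664, 49.78968048095703), 5.386219024658203)
wrist brass_weight 0.88 4155 318.0 158.0 ((542.4906616210938, 23.18242073059082), (58.382808685302734, 34.30746078491211), 6.041097164154053)
```

View pics/w2.png

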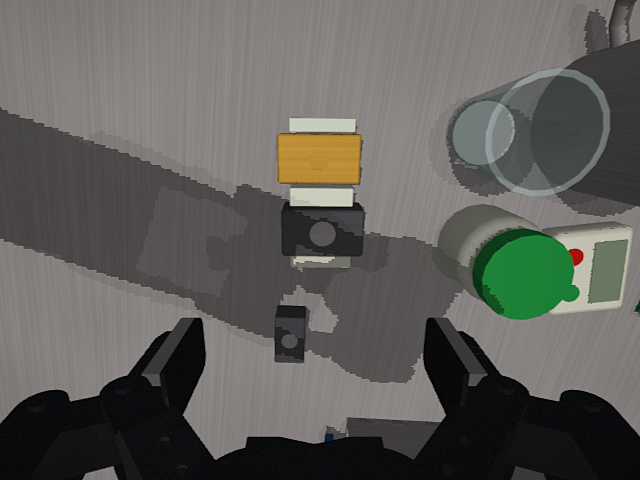

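Dark weight in its slot is at px (322,230), brass at (318,158), the small look-alike at (289,334). Fingers clear the jar; descending.

Request:
jog_arm:
  rows:
    - {"dx": 0.37,"dy": 0.17,"dz": 0.8,"rx": 0,"ry": 0,"rz": 0,"claw": 1}
    - {"dx": 0,"dy": 0,"dz": 1,"rx": 0,"ry": 0,"rz": 0,"claw": 1}
    - {"dx": 0,"dy": 0,"dz": 1,"rx": 0,"ry": 0,"rz": 0,"claw": 1}
    - {"dx": 0,"dy": 0,"dz": 1,"rx": 0,"ry": 0,"rz": 0,"claw": 1}
    - {"dx": 0,"dy": 0,"dz": 1,"rx": 0,"ry": 0,"rz": 0,"claw": 1}
    - {"dx": 0,"dy": 0,"dz": 1,"rx": 0,"ry": 0,"rz": 0,"claw": 1}
    - {"dx": 0,"dy": 0,"dz": 0.8,"rx": 0,"ry": 0,"rz": 0,"claw": 1}
    - {"dx": 0,"dy": 0,"dz": 0.55,"rx": 0,"ry": 0,"rz": 0,"claw": 0.8}
    - {"dx": 0,"dy": 0,"dz": 0,"rx": 0,"ry": 0,"rz": 0,"claw": 0.5}
    - {"dx": 0,"dy": 0,"dz": 0,"rx": 0,"ry": 0,"rz": 0,"claw": 0.5}
    - {"dx": 0,"dy": 0,"dz": 0,"rx": 0,"ry": 0,"rz": 0,"claw": 0.5}

```text
clock: 7.18
tcp_pos: [0.5495, -0.0257, 0.0081]
eef_rot: [-3.141, -0.0, 1.696]
ft_force: [-0.6, -0.4, -5.0]
finger_gap: 0.0572
grasp_force: 66.3
```

Request:
jog_arm:
  rows:
    - {"dx": 0,"dy": 0,"dz": -0.5,"rx": 0,"ry": 0,"rz": 0,"claw": 0.5}
    - {"dx": 0,"dy": 0,"dz": -1,"rx": 0,"ry": 0,"rz": 0,"claw": 0.5}
    - {"dx": 0,"dy": 0,"dz": -1,"rx": 0,"ry": 0,"rz": 0,"claw": 0.5}
    - {"dx": 0.5,"dy": 0,"dz": -1,"rx": 0,"ry": 0,"rz": 0,"claw": 0.5}
    - {"dx": 1,"dy": 0,"dz": -1,"rx": 0,"ry": 0,"rz": 0,"claw": 0.5}
    - {"dx": 1,"dy": 0,"dz": -1,"rx": 0,"ry": 0,"rz": 0,"claw": 0.5}
    - {"dx": 1,"dy": 0,"dz": -0.5,"rx": 0,"ry": 0,"rz": 0,"claw": 0.5}
    - {"dx": 1,"dy": 0,"dz": 0,"rx": 0,"ry": 0,"rz": 0,"claw": 0.5}
    - {"dx": 1,"dy": 0,"dz": 0,"rx": 0,"ry": 0,"rz": 0,"claw": 0.5}
    - {"dx": 1,"dy": 0,"dz": 0,"rx": 0,"ry": 0,"rz": 0,"claw": 0.5}
    - {"dx": 1,"dy": 0,"dz": 0,"rx": 0,"ry": 0,"rz": 0,"claw": 0.5}
    - {"dx": 1,"dy": 0,"dz": 0,"rx": 0,"ry": 0,"rz": 0,"claw": 0.5}

```text
clock: 8.68
tcp_pos: [0.5286, 0.1442, 0.128]
eef_rot: [-3.141, -0.0, 1.696]
ft_force: [0.5, 0.6, -5.0]
finger_gap: 0.0573
grasp_force: 66.6
```

Request:
jog_arm:
  rows:
    - {"dx": 1,"dy": 0,"dz": 0,"rx": 0,"ry": 0,"rz": 0,"claw": 0.5}
    - {"dx": 1,"dy": 0,"dz": 0,"rx": 0,"ry": 0,"rz": 0,"claw": 0.5}
    - {"dx": 1,"dy": 0,"dz": 0,"rx": 0,"ry": 0,"rz": 0,"claw": 0.5}
    - {"dx": 1,"dy": 0,"dz": 0,"rx": 0,"ry": 0,"rz": 0,"claw": 0.5}
    - {"dx": 1,"dy": 0,"dz": 0,"rx": 0,"ry": 0,"rz": 0,"claw": 0.5}
    - {"dx": 1,"dy": 0,"dz": 0,"rx": 0,"ry": 0,"rz": 0,"claw": 0.5}
    - {"dx": 1,"dy": 0,"dz": 0.4,"rx": 0,"ry": 0,"rz": 0,"claw": 0.5}
    - {"dx": 1,"dy": 0,"dz": 0.5,"rx": 0,"ry": 0,"rz": 0,"claw": 0.5}
    - {"dx": 1,"dy": 0,"dz": 0.5,"rx": 0,"ry": 0,"rz": 0,"claw": 0.5}
    - {"dx": 0.6,"dy": 0,"dz": 0.3,"rx": 0,"ry": 0,"rz": 0,"claw": 0.5}
    - {"dx": 0,"dy": 0,"dz": 0.2,"rx": 0,"ry": 0,"rz": 0,"claw": 0.5}

```text
clock: 10.05
tcp_pos: [0.5046, 0.334, 0.0896]
eef_rot: [-3.141, 0.0, 1.697]
ft_force: [-0.2, -0.5, -3.5]
finger_gap: 0.057
grasp_force: 66.4
```

Request:
jog_arm:
  rows:
    - {"dx": 0,"dy": 0,"dz": 0.12,"rx": 0,"ry": 0,"rz": 0,"claw": 0.5}
    - {"dx": 0,"dy": 0,"dz": 0.1,"rx": 0,"ry": 0,"rz": 0,"claw": 0.5}
    - {"dx": 0,"dy": 0,"dz": 0.07,"rx": 0,"ry": 0,"rz": 0,"claw": 0.5}
    - {"dx": 0,"dy": 0,"dz": 0.05,"rx": 0,"ry": 0,"rz": 0,"claw": 0.5}

```text
clock: 10.55
tcp_pos: [0.5051, 0.3332, 0.0836]
eef_rot: [3.141, -0.0, 1.696]
ft_force: [0.4, -0.2, -3.9]
finger_gap: 0.057
grasp_force: 66.4
```

Request:
jog_arm:
  rows:
    - {"dx": 0,"dy": 0,"dz": 0.05,"rx": 0,"ry": 0,"rz": 0,"claw": 0.5}
    - {"dx": 0,"dy": 0,"dz": 0.04,"rx": 0,"ry": 0,"rz": 0,"claw": 0.5}
    - {"dx": 0,"dy": 0,"dz": 0,"rx": 0,"ry": 0,"rz": 0,"claw": 0.5}

```text
clock: 10.92
tcp_pos: [0.5049, 0.3334, 0.0816]
eef_rot: [-3.141, 0.0, 1.696]
ft_force: [-0.3, 0.4, -4.4]
finger_gap: 0.0568
grasp_force: 66.4
```

Request:
jog_arm:
  rows:
    - {"dx": 0,"dy": 0,"dz": 0.04,"rx": 0,"ry": 0,"rz": 0,"claw": 0.5}
    - {"dx": 0,"dy": 0,"dz": 0.04,"rx": 0,"ry": 0,"rz": 0,"claw": 0.5}
    - {"dx": 0,"dy": 0,"dz": 0,"rx": 0,"ry": 0,"rz": 0,"claw": 0.5}

```text
clock: 11.3
tcp_pos: [0.5051, 0.3335, 0.0815]
eef_rot: [3.142, 0.0, 1.696]
ft_force: [-4.2, -2.2, 5.7]
finger_gap: 0.0572
grasp_force: 67.8
```

Request:
jog_arm:
  rows:
    - {"dx": 0,"dy": 0,"dz": 0,"rx": 0,"ry": 0,"rz": 0,"claw": 1}
    - {"dx": 0,"dy": 0,"dz": 0,"rx": 0,"ry": 0,"rz": 0,"claw": 1}
    - {"dx": 0,"dy": 0,"dz": 0,"rx": 0,"ry": 0,"rz": 0,"claw": 1}
    - {"dx": 0,"dy": 0,"dz": 0,"rx": 0,"ry": 0,"rz": 0,"claw": 1}
    - {"dx": 0,"dy": 0,"dz": -0.5,"rx": 0,"ry": 0,"rz": 0,"claw": 1}
    - {"dx": 0,"dy": 0,"dz": -1,"rx": 0,"ry": 0,"rz": 0,"claw": 1}
    - {"dx": 0,"dy": 0,"dz": -1,"rx": 0,"ry": 0,"rz": 0,"claw": 1}
    - {"dx": 0,"dy": 0,"dz": -1,"rx": 0,"ry": 0,"rz": 0,"claw": 1}
    - {"dx": -1,"dy": -0.1,"dz": -1,"rx": 0,"ry": 0,"rz": 0,"claw": 0.5}
    - {"dx": -1,"dy": -0.1,"dz": -1,"rx": 0,"ry": 0,"rz": 0,"claw": 0}
    - {"dx": -1,"dy": -0.1,"dz": 0,"rx": 0,"ry": 0,"rz": 0.3,"claw": 0}
    - {"dx": -1,"dy": -0.1,"dz": 0,"rx": 0,"ry": 0,"rz": 0,"claw": 0}

```text
clock: 12.8
tcp_pos: [0.5056, 0.2519, 0.1898]
eef_rot: [-3.141, 0.0, 1.643]
ft_force: [0.8, -1.0, 0.2]
finger_gap: 0.0123
grasp_force: 0.0
```

Request:
jog_arm:
  rows:
    - {"dx": -1,"dy": -0.1,"dz": 0,"rx": 0,"ry": 0,"rz": 0,"claw": 0}
    - {"dx": -1,"dy": -0.1,"dz": 0,"rx": 0,"ry": 0,"rz": 0,"claw": 0}
    - {"dx": -1,"dy": -0.1,"dz": 0,"rx": 0,"ry": 0,"rz": 0,"claw": 0}
    - {"dx": -1,"dy": -0.1,"dz": 0,"rx": 0,"ry": 0,"rz": 0,"claw": 0}
    - {"dx": -1,"dy": -0.1,"dz": 0,"rx": 0,"ry": 0,"rz": 0,"claw": 0}
    - {"dx": -1,"dy": -0.1,"dz": 0,"rx": 0,"ry": 0,"rz": 0,"claw": 0}
    - {"dx": -1,"dy": -0.1,"dz": 0,"rx": 0,"ry": 0,"rz": 0,"claw": 0}
    - {"dx": -1,"dy": -0.1,"dz": 0,"rx": 0,"ry": 0,"rz": 0,"claw": 0}
    - {"dx": -1,"dy": -0.1,"dz": 0,"rx": 0,"ry": 0,"rz": 0,"claw": 0}
    - {"dx": -1,"dy": -0.1,"dz": 0,"rx": 0,"ry": 0,"rz": 0,"claw": 0}
    - {"dx": -1,"dy": -0.1,"dz": 0,"rx": 0,"ry": 0,"rz": 0,"claw": 0}
    - {"dx": -1,"dy": -0.1,"dz": 0,"rx": 0,"ry": 0,"rz": 0,"claw": 0}

```text
clock: 14.3
tcp_pos: [0.4991, 0.0106, 0.19]
eef_rot: [-3.142, -0.0, 1.643]
ft_force: [0.3, -0.4, 1.0]
finger_gap: 0.0002
grasp_force: 0.0
```

Request:
jog_arm:
  rows:
    - {"dx": -1,"dy": -0.1,"dz": 0,"rx": 0,"ry": 0,"rz": 0,"claw": 0}
    - {"dx": -1,"dy": -0.1,"dz": 0,"rx": 0,"ry": 0,"rz": 0,"claw": 0}
    - {"dx": -1,"dy": -0.1,"dz": 0,"rx": 0,"ry": 0,"rz": 0,"claw": 0}
    - {"dx": -1,"dy": -0.1,"dz": 0,"rx": 0,"ry": 0,"rz": 0,"claw": 0}
    - {"dx": -1,"dy": -0.1,"dz": 0,"rx": 0,"ry": 0,"rz": 0,"claw": 0}
    - {"dx": -1,"dy": -0.1,"dz": 0,"rx": 0,"ry": 0,"rz": 0,"claw": 0}
    - {"dx": -1,"dy": -0.1,"dz": 0,"rx": 0,"ry": 0,"rz": 0,"claw": 0}
    - {"dx": -1,"dy": -0.1,"dz": 0,"rx": 0,"ry": 0,"rz": 0,"claw": 0}
    - {"dx": -1,"dy": -0.1,"dz": 0,"rx": 0,"ry": 0,"rz": 0,"claw": 0}
    - {"dx": -1,"dy": -0.1,"dz": 0,"rx": 0,"ry": 0,"rz": 0,"claw": 0}
    - {"dx": -1,"dy": -0.1,"dz": 0,"rx": 0,"ry": 0,"rz": 0,"claw": 0}

```text
clock: 15.68
tcp_pos: [0.4935, -0.2105, 0.1901]
eef_rot: [3.142, -0.0, 1.644]
ft_force: [0.1, -0.6, 0.4]
finger_gap: 0.0003
grasp_force: 0.0
```

```bash
python3 - <<'E'
from h import *
T=camT('wrist');todo([.527,-.304,.2],94)
im=bot.read_camera('wrist');save('w3',im)
rect('wrist','drawer_front',.082,1,T);rect('wrist','drawer_unit',.092,1,T)
bot.read_camera('top')
rect('top','check_weight',.112,3)
E
```

```text
t 15.68 tcp [ 0.4935 -0.2105  0.1901] yaw [180.   -0.   94.2] go dx dy dz [-4.79  1.33 -0.5 ] rz 0.02
wrist drawer_front 0.87 6863 434.0 311.0 ((585.8912353515625, -280.7651062011719), (43.94253921508789, 155.82627868652344), 3.288001537322998)
wrist drawer_unit 0.84 43976 535.0 329.0 ((663.837890625, -283.2014465332031), (203.7189483642578, 196.23663330078125), 3.514702796936035)
top check_weight 0.94 468 196.0 295.0 ((503.66180419921875, 328.22314453125), (61.14570617675781, 40.899898529052734), 6.572566032409668)
top check_weight 0.69 199 386.0 277.0 ((537.1502685546875, -108.78562927246094), (26.0540714263916, 43.03261947631836), 7.22190523147583)
top check_weight 0.67 1825 305.0 193.0 ((738.9517211914062, 77.8050537109375), (114.53596496582031, 114.40873718261719), 75.18258666992188)
```

View pics/w3.png

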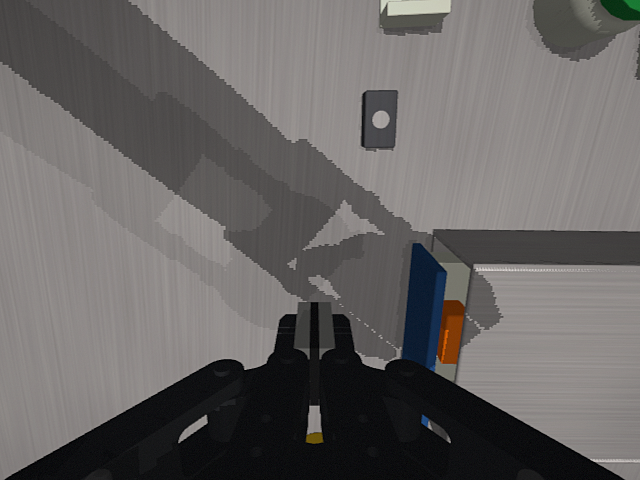

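```bash
python3 - <<'E'
from h import *
T=camT('wrist')
im=bot.read_camera('wrist')
hsv=cv2.cvtColor(im,cv2.COLOR_RGB2HSV)
b=((hsv[...,0]>100)&(hsv[...,0]<125)&(hsv[...,1]>110))
for v in (250,260,275,300,325,345,360):
    u=np.nonzero(b[v,380:500])[0]+380
    if len(u):print(v,u.min(),u.max(),'bot',onz('wrist',u.min(),v,.010,T).round(4)[:2],'top',onz('wrist',u.max(),v,.082,T).round(4)[:2])
vv=np.nonzero(b[:,380:500].any(1))[0];print(vv.min(),vv.max())
print('end corner bot',onz('wrist',413,243,.01,T).round(4),'top',onz('wrist',445,268,.082,T).round(4))
save('w3c',cv2.resize(im[220:400,360:560],None,fx=4,fy=3.3))
E
```

```text
250 412 424 bot [ 0.5824 -0.2294] top [ 0.5695 -0.2069]
260 411 433 bot [ 0.5829 -0.2389] top [ 0.577  -0.2138]
275 410 445 bot [ 0.5842 -0.2534] top [ 0.5874 -0.2244]
300 408 442 bot [ 0.5861 -0.2786] top [ 0.5887 -0.244 ]
325 405 439 bot [ 0.5871 -0.3049] top [ 0.5901 -0.2644]
345 403 437 bot [ 0.5884 -0.3268] top [ 0.5915 -0.2814]
360 397 435 bot [ 0.5849 -0.3441] top [ 0.5923 -0.2946]
245 479
end corner bot [ 0.5822 -0.2228  0.01  ] top [ 0.5865 -0.2192  0.082 ]
```

Request:
jog_arm:
  rows:
    - {"dx": -1,"dy": 0.3,"dz": 0.5,"rx": 0,"ry": 0,"rz": 0.07,"claw": 0}
    - {"dx": -1,"dy": 0.4,"dz": 1,"rx": 0,"ry": 0,"rz": 0,"claw": 0}
    - {"dx": -1,"dy": 0.4,"dz": 1,"rx": 0,"ry": 0,"rz": 0,"claw": 0}
    - {"dx": -1,"dy": 0.4,"dz": 1,"rx": 0,"ry": 0,"rz": 0,"claw": 0}
    - {"dx": -0.66,"dy": 0.4,"dz": 1,"rx": 0,"ry": 0,"rz": 0,"claw": 0}
    - {"dx": 0,"dy": 0.4,"dz": 1,"rx": 0,"ry": 0,"rz": 0,"claw": 0}
    - {"dx": 0,"dy": 0,"dz": 1,"rx": 0,"ry": 0,"rz": 0,"claw": 0}
    - {"dx": 0,"dy": 0,"dz": 1,"rx": 0,"ry": 0,"rz": 0,"claw": 0}
    - {"dx": 0,"dy": 0.25,"dz": 0,"rx": 0,"ry": 0,"rz": 0,"claw": 0}
    - {"dx": 0,"dy": 0.25,"dz": 0,"rx": 0,"ry": 0,"rz": 0,"claw": 0}
    - {"dx": 0,"dy": 0,"dz": 0,"rx": 0,"ry": 0,"rz": 0,"claw": 0}

```text
clock: 17.35
tcp_pos: [0.5565, -0.2992, 0.0414]
eef_rot: [3.14, 0.002, 1.632]
ft_force: [0.3, 0.0, 0.9]
finger_gap: 0.0001
grasp_force: 0.0
```

Request:
jog_arm:
  rows:
    - {"dx": 0,"dy": 0.2,"dz": 0,"rx": 0,"ry": 0,"rz": 0,"claw": 0}
    - {"dx": 0,"dy": 0.12,"dz": 0,"rx": 0,"ry": 0,"rz": 0,"claw": 0}
    - {"dx": 0,"dy": 0.12,"dz": 0,"rx": 0,"ry": 0,"rz": 0,"claw": 0}
    - {"dx": 0,"dy": 0.12,"dz": 0,"rx": 0,"ry": 0,"rz": 0,"claw": 0}

```text
clock: 17.85
tcp_pos: [0.5657, -0.298, 0.0401]
eef_rot: [-3.139, -0.0, 1.632]
ft_force: [-6.3, 0.6, 3.7]
finger_gap: -0.0001
grasp_force: 3.2
```

Request:
jog_arm:
  rows:
    - {"dx": 0,"dy": 0.12,"dz": 0,"rx": 0,"ry": 0,"rz": 0,"claw": 0}
    - {"dx": 0,"dy": 0.12,"dz": 0,"rx": 0,"ry": 0,"rz": 0,"claw": 0}
    - {"dx": 0,"dy": 0,"dz": 0,"rx": 0,"ry": 0,"rz": 0,"claw": 0}

```text
clock: 18.23
tcp_pos: [0.5703, -0.2978, 0.0401]
eef_rot: [-3.139, -0.001, 1.632]
ft_force: [-5.3, -0.2, 3.1]
finger_gap: -0.0
grasp_force: 2.7
```

Request:
jog_arm:
  rows:
    - {"dx": 0,"dy": 0.12,"dz": 0,"rx": 0,"ry": 0,"rz": 0,"claw": 0}
    - {"dx": 0,"dy": 0.1,"dz": 0,"rx": 0,"ry": 0,"rz": 0,"claw": 0}

```text
clock: 18.48
tcp_pos: [0.5715, -0.2976, 0.0401]
eef_rot: [-3.131, -0.002, 1.632]
ft_force: [-25.2, 0.5, 15.2]
finger_gap: 0.0005
grasp_force: 7.2
```

Request:
jog_arm:
  rows:
    - {"dx": 0,"dy": -0.6,"dz": 0,"rx": 0,"ry": 0,"rz": 0,"claw": 0}
    - {"dx": 0,"dy": -1,"dz": 0,"rx": 0,"ry": 0,"rz": 0,"claw": 0}
    - {"dx": 0,"dy": -1,"dz": 0,"rx": 0,"ry": 0,"rz": 0,"claw": 0}
    - {"dx": 0,"dy": -1,"dz": 0,"rx": 0,"ry": 0,"rz": 0,"claw": 0}
    - {"dx": 0,"dy": -1,"dz": 0,"rx": 0,"ry": 0,"rz": 0,"claw": 0}
    - {"dx": 0,"dy": 0,"dz": -1,"rx": 0,"ry": 0,"rz": 0,"claw": 0}
    - {"dx": 0,"dy": 0,"dz": -1,"rx": 0,"ry": 0,"rz": 0,"claw": 0.5}
    - {"dx": 0,"dy": 0,"dz": -1,"rx": 0,"ry": 0,"rz": 0,"claw": 0.5}
    - {"dx": 0,"dy": 0.5,"dz": -1,"rx": 0,"ry": 0,"rz": 0,"claw": 0.5}
    - {"dx": 0,"dy": 1,"dz": 0,"rx": 0,"ry": 0,"rz": 0,"claw": 0.5}
    - {"dx": 0,"dy": 0,"dz": 0,"rx": 0,"ry": 0,"rz": 0,"claw": 0.5}

```text
clock: 19.85
tcp_pos: [0.5158, -0.3015, 0.1221]
eef_rot: [3.139, 0.002, 1.633]
ft_force: [0.1, -0.4, 0.5]
finger_gap: 0.0428
grasp_force: 0.0
```

```bash
python3 - <<'E'
from h import *
T=camT('wrist');todo([.535,-.302,.12],93.5)
im=bot.read_camera('wrist')
hsv=cv2.cvtColor(im,cv2.COLOR_RGB2HSV)
b=((hsv[...,0]>100)&(hsv[...,0]<125)&(hsv[...,1]>110)).astype(np.uint8)
n,l,st,c=cv2.connectedComponentsWithStats(b);print(st[1:][st[1:,4]>200])
for v in range(200,400,20):
    u=np.nonzero(b[v,200:550])[0]+200
    if len(u):print(v,u.min(),u.max(),'bot',onz('wrist',u.min(),v,.010,T).round(4)[:2],'top',onz('wrist',u.max(),v,.082,T).round(4)[:2])
save('w4',im)
E
```

```text
t 19.85 tcp [ 0.5158 -0.3015  0.1221] yaw [1.798e+02 1.000e-01 9.360e+01] go dx dy dz [-0.09  0.95  0.11] rz 0.01
[[ 335  134   29  272 5880]]
200 338 361 bot [ 0.5296 -0.2701] top [ 0.5352 -0.2563]
220 337 360 bot [ 0.5301 -0.2841] top [ 0.5357 -0.2663]
240 337 360 bot [ 0.5313 -0.2985] top [ 0.5368 -0.2766]
260 336 359 bot [ 0.5318 -0.3134] top [ 0.5373 -0.2874]
280 336 358 bot [ 0.533  -0.3288] top [ 0.5379 -0.2985]
300 336 357 bot [ 0.5343 -0.3448] top [ 0.5385 -0.31  ]
320 228 401 bot [ 0.4542 -0.3663] top [ 0.5635 -0.3204]
340 335 356 bot [ 0.5362 -0.3786] top [ 0.5403 -0.3342]
360 337 430 bot [ 0.5392 -0.3963] top [ 0.5832 -0.3445]
380 339 475 bot [ 0.5423 -0.4147] top [ 0.6111 -0.3561]
```

View pics/w4.png

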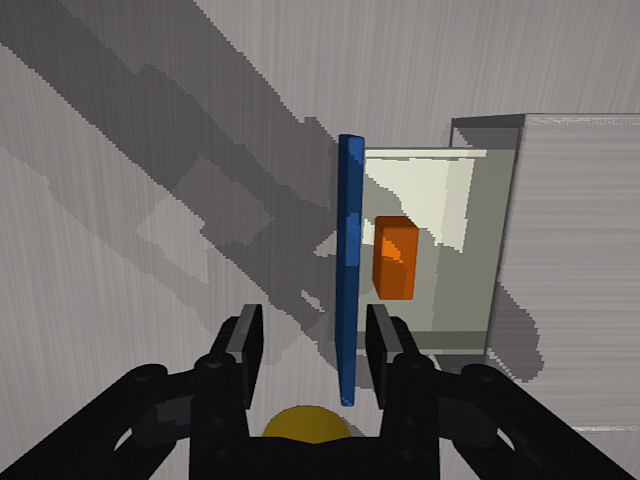

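Request:
jog_arm:
  rows:
    - {"dx": 0,"dy": 0.95,"dz": 0,"rx": 0,"ry": 0,"rz": 0,"claw": 0.5}
    - {"dx": 0,"dy": 0,"dz": 1,"rx": 0,"ry": 0,"rz": 0,"claw": 0.5}
    - {"dx": 0,"dy": 0,"dz": 1,"rx": 0,"ry": 0,"rz": 0,"claw": 0.5}
    - {"dx": 0,"dy": 0,"dz": 1,"rx": 0,"ry": 0,"rz": 0,"claw": 0.4}
    - {"dx": 0,"dy": 0,"dz": 0.1,"rx": 0,"ry": 0,"rz": 0,"claw": 0}
    - {"dx": 0,"dy": 0,"dz": 0,"rx": 0,"ry": 0,"rz": 0,"claw": 0}
    - {"dx": 0,"dy": 0,"dz": 0,"rx": 0,"ry": 0,"rz": 0,"claw": 0}
    - {"dx": 0,"dy": 0,"dz": 0,"rx": 0,"ry": 0,"rz": 0,"claw": 0}

```text
clock: 20.9
tcp_pos: [0.5318, -0.2993, 0.0567]
eef_rot: [-3.14, -0.002, 1.631]
ft_force: [1.2, -0.6, -15.5]
finger_gap: 0.0068
grasp_force: 60.4
```

```bash
python3 - <<'E'
from h import *
s=bot.sense();print(s['tcp_pos'],s['finger_gap'],s['grasp_force'],s['ft_force'],s['clock'])
E
```

```text
[ 0.5317623  -0.29932721  0.05670231] 0.0068187276275663185 60.41535258293152 [  1.2011814   -0.60448663 -15.45501462] 20.9
```

Request:
jog_arm:
  rows:
    - {"dx": 0,"dy": -0.3,"dz": 0,"rx": 0,"ry": 0,"rz": 0,"claw": 0}
    - {"dx": 0,"dy": -0.6,"dz": 0,"rx": 0,"ry": 0,"rz": 0,"claw": 0}
    - {"dx": 0,"dy": -0.8,"dz": 0,"rx": 0,"ry": 0,"rz": 0,"claw": 0}
    - {"dx": 0,"dy": -0.8,"dz": 0,"rx": 0,"ry": 0,"rz": 0,"claw": 0}
    - {"dx": 0,"dy": -0.6,"dz": 0,"rx": 0,"ry": 0,"rz": 0,"claw": 0}
    - {"dx": 0,"dy": -0.4,"dz": 0,"rx": 0,"ry": 0,"rz": 0,"claw": 0}
    - {"dx": 0,"dy": -0.25,"dz": 0,"rx": 0,"ry": 0,"rz": 0,"claw": 0}
    - {"dx": 0,"dy": 0,"dz": 0,"rx": 0,"ry": 0,"rz": 0,"claw": 0}

```text
clock: 21.9
tcp_pos: [0.456, -0.304, 0.0567]
eef_rot: [-3.139, -0.002, 1.631]
ft_force: [-0.4, -2.8, -25.9]
finger_gap: 0.0069
grasp_force: 59.1
```

Request:
jog_arm:
  rows:
    - {"dx": 0,"dy": 0,"dz": 0,"rx": 0,"ry": 0,"rz": 0,"claw": 0.5}
    - {"dx": 0,"dy": 0,"dz": 0,"rx": 0,"ry": 0,"rz": 0,"claw": 0.5}
    - {"dx": 0,"dy": 0,"dz": -0.7,"rx": 0,"ry": 0,"rz": 0,"claw": 0.5}
    - {"dx": 0,"dy": 0,"dz": -1,"rx": 0,"ry": 0,"rz": 0,"claw": 0.6}
    - {"dx": 0,"dy": 0,"dz": -1,"rx": 0,"ry": 0,"rz": 1,"claw": 1}
    - {"dx": 0,"dy": 0,"dz": -1,"rx": 0,"ry": 0,"rz": 1,"claw": 1}
    - {"dx": 0,"dy": 0,"dz": -1,"rx": 0,"ry": 0,"rz": 1,"claw": 1}
    - {"dx": 0.5,"dy": -0.4,"dz": -1,"rx": 0,"ry": 0,"rz": 1,"claw": 1}
    - {"dx": 1,"dy": -0.8,"dz": -0.5,"rx": 0,"ry": 0,"rz": 1,"claw": 1}
    - {"dx": 1,"dy": -1,"dz": 0,"rx": 0,"ry": 0,"rz": 1,"claw": 1}
    - {"dx": 0.7,"dy": -1,"dz": 0,"rx": 0,"ry": 0,"rz": 1,"claw": 1}
    - {"dx": 0.4,"dy": -1,"dz": 0,"rx": 0,"ry": 0,"rz": 1,"claw": 1}

```text
clock: 23.4
tcp_pos: [0.4559, -0.1919, 0.1846]
eef_rot: [3.139, -0.003, 0.23]
ft_force: [-0.1, 0.3, 0.0]
finger_gap: 0.0859
grasp_force: 0.0
```

```bash
python3 - <<'E'
from h import *
todo([.505,.3335,.18],7.2)
E
```

```text
t 23.4 tcp [ 0.4559 -0.1919  0.1846] yaw [ 1.798e+02 -1.000e-01  1.320e+01] go dx dy dz [  8.38 -25.02   0.18] rz 0.6
```

Request:
jog_arm:
  rows:
    - {"dx": 0,"dy": 0,"dz": 0,"rx": 0,"ry": 0,"rz": 0.6,"claw": 1}
    - {"dx": 0.25,"dy": -1,"dz": 0,"rx": 0,"ry": 0,"rz": 0,"claw": 1}
    - {"dx": 0.25,"dy": -1,"dz": 0,"rx": 0,"ry": 0,"rz": 0,"claw": 1}
    - {"dx": 0.25,"dy": -1,"dz": 0,"rx": 0,"ry": 0,"rz": 0,"claw": 1}
    - {"dx": 0.25,"dy": -1,"dz": 0,"rx": 0,"ry": 0,"rz": 0,"claw": 1}
    - {"dx": 0.25,"dy": -1,"dz": 0,"rx": 0,"ry": 0,"rz": 0,"claw": 1}
    - {"dx": 0.25,"dy": -1,"dz": 0,"rx": 0,"ry": 0,"rz": 0,"claw": 1}
    - {"dx": 0.25,"dy": -1,"dz": 0,"rx": 0,"ry": 0,"rz": 0,"claw": 1}
    - {"dx": 0.25,"dy": -1,"dz": 0,"rx": 0,"ry": 0,"rz": 0,"claw": 1}
    - {"dx": 0.25,"dy": -1,"dz": 0,"rx": 0,"ry": 0,"rz": 0,"claw": 1}
    - {"dx": 0.25,"dy": -1,"dz": 0,"rx": 0,"ry": 0,"rz": 0,"claw": 1}
    - {"dx": 0.25,"dy": -1,"dz": 0,"rx": 0,"ry": 0,"rz": 0,"claw": 1}

```text
clock: 24.9
tcp_pos: [0.482, 0.0337, 0.1845]
eef_rot: [3.14, -0.004, 0.131]
ft_force: [0.4, 0.3, 0.2]
finger_gap: 0.0853
grasp_force: 0.0
```

Request:
jog_arm:
  rows:
    - {"dx": 0.25,"dy": -1,"dz": 0,"rx": 0,"ry": 0,"rz": 0,"claw": 1}
    - {"dx": 0.25,"dy": -1,"dz": 0,"rx": 0,"ry": 0,"rz": 0,"claw": 1}
    - {"dx": 0.25,"dy": -1,"dz": 0,"rx": 0,"ry": 0,"rz": 0,"claw": 1}
    - {"dx": 0.25,"dy": -1,"dz": 0,"rx": 0,"ry": 0,"rz": 0,"claw": 1}
    - {"dx": 0.25,"dy": -1,"dz": 0,"rx": 0,"ry": 0,"rz": 0,"claw": 1}
    - {"dx": 0.25,"dy": -1,"dz": 0,"rx": 0,"ry": 0,"rz": 0,"claw": 1}
    - {"dx": 0.25,"dy": -1,"dz": 0,"rx": 0,"ry": 0,"rz": 0,"claw": 1}
    - {"dx": 0.25,"dy": -1,"dz": 0,"rx": 0,"ry": 0,"rz": 0,"claw": 1}
    - {"dx": 0.25,"dy": -1,"dz": 0,"rx": 0,"ry": 0,"rz": 0,"claw": 1}
    - {"dx": 0.25,"dy": -1,"dz": 0,"rx": 0,"ry": 0,"rz": 0,"claw": 1}
    - {"dx": 0.25,"dy": -1,"dz": 0,"rx": 0,"ry": 0,"rz": 0,"claw": 1}
    - {"dx": 0.2,"dy": -1,"dz": 0,"rx": 0,"ry": 0,"rz": 0,"claw": 1}

```text
clock: 26.4
tcp_pos: [0.5084, 0.28, 0.1822]
eef_rot: [3.142, -0.0, 0.13]
ft_force: [0.2, -0.5, -0.8]
finger_gap: 0.0852
grasp_force: 0.0
```

```bash
python3 - <<'E'
from h import *
todo([.505,.3335,.084],7.2)
T=camT('wrist')
bot.read_camera('wrist');rect('wrist','check_weight',.112,1,T)
E
```

```text
t 26.4 tcp [0.5084 0.28   0.1822] yaw [180.   -0.    7.5] go dx dy dz [ 0.18 -2.67  4.91] rz 0.03
wrist check_weight 0.59 6193 229.0 250.0 ((507.46417236328125, 330.8169250488281), (62.7749137878418, 37.80221939086914), 7.063022136688232)
```

Request:
jog_arm:
  rows:
    - {"dx": 0.1,"dy": -1,"dz": 0,"rx": 0,"ry": 0,"rz": 0,"claw": 1}
    - {"dx": 0.1,"dy": -1,"dz": 0.2,"rx": 0,"ry": 0,"rz": 0,"claw": 1}
    - {"dx": 0,"dy": -0.65,"dz": 0.5,"rx": 0,"ry": 0,"rz": 0,"claw": 1}
    - {"dx": 0,"dy": 0,"dz": 1,"rx": 0,"ry": 0,"rz": 0,"claw": 1}
    - {"dx": 0,"dy": 0,"dz": 1,"rx": 0,"ry": 0,"rz": 0,"claw": 1}
    - {"dx": 0,"dy": 0,"dz": 1,"rx": 0,"ry": 0,"rz": 0,"claw": 1}
    - {"dx": 0,"dy": 0,"dz": 0.7,"rx": 0,"ry": 0,"rz": 0,"claw": 0.8}
    - {"dx": 0,"dy": 0,"dz": 0.4,"rx": 0,"ry": 0,"rz": 0,"claw": 0.3}
    - {"dx": 0,"dy": 0,"dz": 0,"rx": 0,"ry": 0,"rz": 0,"claw": 0.2}
    - {"dx": 0,"dy": 0,"dz": 0,"rx": 0,"ry": 0,"rz": 0,"claw": 0.2}
    - {"dx": 0,"dy": 0,"dz": 0,"rx": 0,"ry": 0,"rz": 0,"claw": 0.2}

```text
clock: 27.88
tcp_pos: [0.505, 0.3316, 0.0859]
eef_rot: [3.141, 0.001, 0.13]
ft_force: [-0.5, -0.3, -5.7]
finger_gap: 0.033
grasp_force: 62.2
```

Request:
jog_arm:
  rows:
    - {"dx": 0,"dy": 0,"dz": -0.5,"rx": 0,"ry": 0,"rz": 0,"claw": 0.2}
    - {"dx": 0,"dy": 0,"dz": -1,"rx": 0,"ry": 0,"rz": 0,"claw": 0.2}
    - {"dx": 0,"dy": 0,"dz": -1,"rx": 0,"ry": 0,"rz": 0.4,"claw": 0.2}
    - {"dx": 0,"dy": 0.5,"dz": -1,"rx": 0,"ry": 0,"rz": 0,"claw": 0.2}
    - {"dx": 0,"dy": 1,"dz": -1,"rx": 0,"ry": 0,"rz": 0,"claw": 0.2}
    - {"dx": 0,"dy": 1,"dz": -0.5,"rx": 0,"ry": 0,"rz": 0,"claw": 0.2}
    - {"dx": 0,"dy": 1,"dz": 0,"rx": 0,"ry": 0,"rz": 0,"claw": 0.2}
    - {"dx": 0,"dy": 1,"dz": 0,"rx": 0,"ry": 0,"rz": 0,"claw": 0.2}
    - {"dx": 0,"dy": 1,"dz": 0,"rx": 0,"ry": 0,"rz": 0,"claw": 0.2}
    - {"dx": 0,"dy": 1,"dz": 0,"rx": 0,"ry": 0,"rz": 0,"claw": 0.2}
    - {"dx": 0,"dy": 1,"dz": 0,"rx": 0,"ry": 0,"rz": 0,"claw": 0.2}
    - {"dx": 0,"dy": 1,"dz": 0,"rx": 0,"ry": 0,"rz": 0,"claw": 0.2}

```text
clock: 29.38
tcp_pos: [0.5156, 0.1607, 0.1861]
eef_rot: [3.142, 0.0, 0.061]
ft_force: [0.6, -0.3, -4.5]
finger_gap: 0.0334
grasp_force: 62.3
```

Request:
jog_arm:
  rows:
    - {"dx": 0,"dy": 1,"dz": 0,"rx": 0,"ry": 0,"rz": 0,"claw": 0.2}
    - {"dx": 0,"dy": 1,"dz": 0,"rx": 0,"ry": 0,"rz": 0,"claw": 0.2}
    - {"dx": 0,"dy": 1,"dz": 0,"rx": 0,"ry": 0,"rz": 0,"claw": 0.2}
    - {"dx": 0,"dy": 1,"dz": 0,"rx": 0,"ry": 0,"rz": 0,"claw": 0.2}
    - {"dx": 0,"dy": 1,"dz": 0,"rx": 0,"ry": 0,"rz": 0,"claw": 0.2}
    - {"dx": 0,"dy": 1,"dz": 0,"rx": 0,"ry": 0,"rz": 0,"claw": 0.2}
    - {"dx": 0,"dy": 1,"dz": 0,"rx": 0,"ry": 0,"rz": 0,"claw": 0.2}
    - {"dx": 0,"dy": 1,"dz": 0,"rx": 0,"ry": 0,"rz": 0,"claw": 0.2}
    - {"dx": 0,"dy": 1,"dz": 0,"rx": 0,"ry": 0,"rz": 0,"claw": 0.2}
    - {"dx": 0,"dy": 1,"dz": 0,"rx": 0,"ry": 0,"rz": 0,"claw": 0.2}
    - {"dx": 0,"dy": 1,"dz": 0,"rx": 0,"ry": 0,"rz": 0,"claw": 0.2}
    - {"dx": 0,"dy": 1,"dz": 0,"rx": 0,"ry": 0,"rz": 0,"claw": 0.2}

```text
clock: 30.88
tcp_pos: [0.5302, -0.0789, 0.1861]
eef_rot: [-3.142, -0.0, 0.061]
ft_force: [0.3, -0.8, -4.8]
finger_gap: 0.0328
grasp_force: 62.3
```

Request:
jog_arm:
  rows:
    - {"dx": 0,"dy": 1,"dz": 0,"rx": 0,"ry": 0,"rz": 0,"claw": 0.2}
    - {"dx": 0,"dy": 1,"dz": 0,"rx": 0,"ry": 0,"rz": 0,"claw": 0.2}
    - {"dx": 0,"dy": 1,"dz": 0,"rx": 0,"ry": 0,"rz": 0,"claw": 0.2}
    - {"dx": 0,"dy": 1,"dz": 0,"rx": 0,"ry": 0,"rz": 0,"claw": 0.2}
    - {"dx": 0,"dy": 1,"dz": 0,"rx": 0,"ry": 0,"rz": 0,"claw": 0.2}
    - {"dx": 0,"dy": 1,"dz": 0,"rx": 0,"ry": 0,"rz": 0,"claw": 0.2}
    - {"dx": 0,"dy": 1,"dz": 0,"rx": 0,"ry": 0,"rz": 0,"claw": 0.2}
    - {"dx": 0,"dy": 0,"dz": 0,"rx": 0,"ry": 0,"rz": 0,"claw": 0.2}

```text
clock: 31.88
tcp_pos: [0.5386, -0.2191, 0.1861]
eef_rot: [3.141, -0.0, 0.059]
ft_force: [-0.2, 0.3, -4.8]
finger_gap: 0.0329
grasp_force: 62.3
```

```bash
python3 - <<'E'
from h import *
todo([.535,-.301,.1],3.5)
im=bot.read_camera('wrist');save('w5',im)
E
```

```text
t 31.88 tcp [ 0.5386 -0.2191  0.1861] yaw [180.   -0.    3.4] go dx dy dz [-0.42  4.08  4.31] rz -0.01
```

View pics/w5.png

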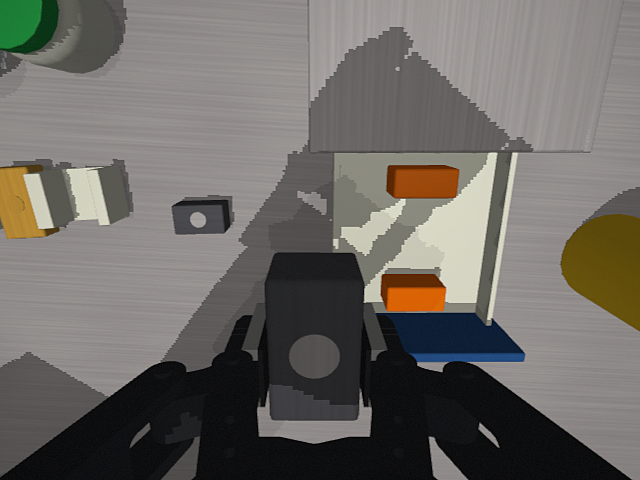

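```bash
python3 - <<'E'
from h import *
T=camT('wrist')
im=bot.read_camera('wrist')
hsv=cv2.cvtColor(im,cv2.COLOR_RGB2HSV)
b=((hsv[...,0]<18)&(hsv[...,1]>150)).astype(np.uint8);b[:, :370]=0
n,l,st,c=cv2.connectedComponentsWithStats(b);print([s.tolist() for s in st[1:] if s[4]>200])
for u in (400,420,435):
    col=np.nonzero(b[:320,u])[0];print(u,col.min(),col.max(),hsv[260:315,u,2].tolist()[::3])
for q,u,v in [('backL',390,197.5),('backR',458,197),('frontL',388,289),('frontR',445,289),('f2L',388,311),('f2R',444,310)]: print(q,onz('wrist',u,v,.048,T).round(4))
for q,u,v in [('panel inner R',484,318),('panel R out',524,353),('panel in2',490,321)]: print(q,onz('wrist',u,v,.082,T).round(4))
E
```

```text
[[388, 165, 73, 33, 2276], [382, 274, 65, 37, 2233]]
400 165 310 [201, 200, 204, 118, 122, 93, 93, 94, 96, 135, 222, 218, 219, 218, 218, 217, 218, 147, 51]
420 165 310 [199, 199, 199, 107, 122, 92, 94, 96, 94, 137, 221, 217, 218, 217, 217, 217, 218, 156, 52]
435 165 310 [198, 200, 201, 110, 122, 91, 95, 94, 94, 139, 220, 218, 217, 217, 216, 217, 217, 162, 53]
backL [ 0.5689 -0.2733  0.048 ]
backR [ 0.5724 -0.3241  0.048 ]
frontL [ 0.4948 -0.2807  0.048 ]
frontR [ 0.4975 -0.3267  0.048 ]
f2L [ 0.4752 -0.283   0.048 ]
f2R [ 0.4788 -0.329   0.048 ]
panel inner R [ 0.4906 -0.3452  0.082 ]
panel R out [ 0.4633 -0.3811  0.082 ]
panel in2 [ 0.4884 -0.3501  0.082 ]
```

Request:
jog_arm:
  rows:
    - {"dx": -0.1,"dy": 1,"dz": 0,"rx": 0,"ry": 0,"rz": 0,"claw": 0.2}
    - {"dx": -0.1,"dy": 1,"dz": 0,"rx": 0,"ry": 0,"rz": 0,"claw": 0.2}
    - {"dx": -0.1,"dy": 1,"dz": 0.2,"rx": 0,"ry": 0,"rz": 0,"claw": 0.2}
    - {"dx": -0.14,"dy": 1,"dz": 0.5,"rx": 0,"ry": 0,"rz": 0,"claw": 0.2}
    - {"dx": 0,"dy": 0.08,"dz": 1,"rx": 0,"ry": 0,"rz": 0,"claw": 0.2}
    - {"dx": 0,"dy": 0,"dz": 1,"rx": 0,"ry": 0,"rz": 0,"claw": 0.2}
    - {"dx": 0,"dy": 0,"dz": 1,"rx": 0,"ry": 0,"rz": 0,"claw": 0.2}
    - {"dx": 0,"dy": 0,"dz": 1,"rx": 0,"ry": 0,"rz": 0,"claw": 0.2}
    - {"dx": 0,"dy": 0,"dz": 0.6,"rx": 0,"ry": 0,"rz": 0,"claw": 0.2}
    - {"dx": 0,"dy": 0,"dz": 0,"rx": 0,"ry": 0,"rz": 0,"claw": 0.2}

```text
clock: 33.22
tcp_pos: [0.5341, -0.2985, 0.0788]
eef_rot: [-3.14, 0.002, 0.061]
ft_force: [0.1, -0.1, -4.5]
finger_gap: 0.0327
grasp_force: 62.2
```

```bash
python3 - <<'E'
from h import *
todo([.5345,-.301,.022],3.5)
im=bot.read_camera('wrist');save('w6',im)
E
```

```text
t 33.23 tcp [ 0.5341 -0.2985  0.0788] yaw [-1.799e+02  1.000e-01  3.500e+00] go dx dy dz [0.01 0.13 2.84] rz -0.0
```

View pics/w6.png

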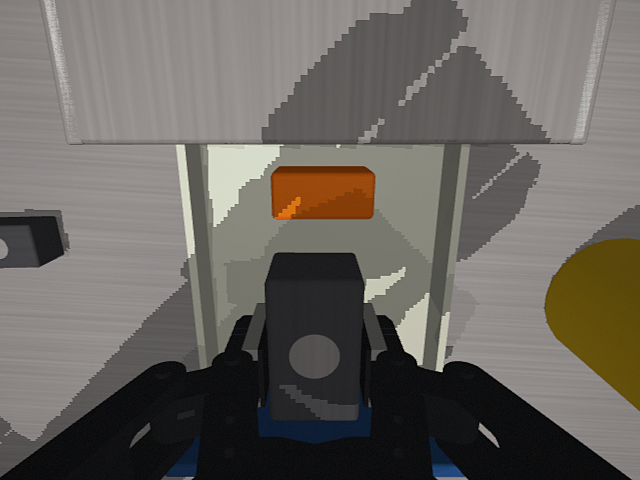

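The weight (px 315,355) lines up with the back orange stop (px 323,192). Lowering it now.

Request:
jog_arm:
  rows:
    - {"dx": 0,"dy": 0.13,"dz": 0.6,"rx": 0,"ry": 0,"rz": 0,"claw": 0.2}
    - {"dx": 0,"dy": 0,"dz": 0.8,"rx": 0,"ry": 0,"rz": 0,"claw": 0.2}
    - {"dx": 0,"dy": 0,"dz": 0.6,"rx": 0,"ry": 0,"rz": 0,"claw": 0.2}
    - {"dx": 0,"dy": 0,"dz": 0.4,"rx": 0,"ry": 0,"rz": 0,"claw": 0.2}
    - {"dx": 0,"dy": 0,"dz": 0.15,"rx": 0,"ry": 0,"rz": 0,"claw": 0.2}
    - {"dx": 0,"dy": 0,"dz": 0.12,"rx": 0,"ry": 0,"rz": 0,"claw": 0.2}
    - {"dx": 0,"dy": 0,"dz": 0.05,"rx": 0,"ry": 0,"rz": 0,"claw": 0.2}
    - {"dx": 0,"dy": 0,"dz": 0,"rx": 0,"ry": 0,"rz": 0,"claw": 0.2}

```text
clock: 34.28
tcp_pos: [0.5351, -0.302, 0.026]
eef_rot: [3.141, -0.0, 0.06]
ft_force: [-0.4, 0.2, -5.3]
finger_gap: 0.0327
grasp_force: 62.4
```

Request:
jog_arm:
  rows:
    - {"dx": 0,"dy": 0,"dz": 0.1,"rx": 0,"ry": 0,"rz": 0,"claw": 0.2}
    - {"dx": 0,"dy": 0,"dz": 0.06,"rx": 0,"ry": 0,"rz": 0,"claw": 0.2}
    - {"dx": 0,"dy": 0,"dz": 0.04,"rx": 0,"ry": 0,"rz": 0,"claw": 0.2}
    - {"dx": 0,"dy": 0,"dz": 0,"rx": 0,"ry": 0,"rz": 0,"claw": 0.2}

```text
clock: 34.78
tcp_pos: [0.535, -0.3018, 0.0217]
eef_rot: [3.142, -0.0, 0.061]
ft_force: [-0.2, -0.5, -5.2]
finger_gap: 0.0328
grasp_force: 62.5
```

Request:
jog_arm:
  rows:
    - {"dx": 0,"dy": 0,"dz": 0.04,"rx": 0,"ry": 0,"rz": 0,"claw": 0.2}
    - {"dx": 0,"dy": 0,"dz": 0.03,"rx": 0,"ry": 0,"rz": 0,"claw": 0.2}
    - {"dx": 0,"dy": 0,"dz": 0,"rx": 0,"ry": 0,"rz": 0,"claw": 0.2}

```text
clock: 35.15
tcp_pos: [0.5358, -0.3018, 0.0217]
eef_rot: [3.141, -0.001, 0.061]
ft_force: [-1.1, 3.2, 5.1]
finger_gap: 0.0329
grasp_force: 63.7
```

Request:
jog_arm:
  rows:
    - {"dx": 0,"dy": 0,"dz": 0,"rx": 0,"ry": 0,"rz": 0,"claw": 0.55}
    - {"dx": 0,"dy": 0,"dz": 0,"rx": 0,"ry": 0,"rz": 0,"claw": 0.55}
    - {"dx": 0,"dy": 0,"dz": 0,"rx": 0,"ry": 0,"rz": 0,"claw": 0.55}
    - {"dx": 0,"dy": 0,"dz": -0.5,"rx": 0,"ry": 0,"rz": 0,"claw": 0.55}
    - {"dx": 0,"dy": 0,"dz": -1,"rx": 0,"ry": 0,"rz": 0,"claw": 0.55}
    - {"dx": 0,"dy": 0,"dz": -1,"rx": 0,"ry": 0,"rz": 0,"claw": 0.55}
    - {"dx": 0,"dy": 0,"dz": -1,"rx": 0,"ry": 0,"rz": 0,"claw": 0.3}
    - {"dx": 0,"dy": 0,"dz": -1,"rx": 0,"ry": 0,"rz": 0,"claw": 0}
    - {"dx": -0.5,"dy": 0,"dz": -1,"rx": 0,"ry": 0,"rz": 0,"claw": 0}
    - {"dx": -1,"dy": 0,"dz": 0,"rx": 0,"ry": 0,"rz": 0,"claw": 0}
    - {"dx": -1,"dy": 0,"dz": 0,"rx": 0,"ry": 0,"rz": 0,"claw": 0}
    - {"dx": -1,"dy": 0,"dz": 0,"rx": 0,"ry": 0,"rz": 0,"claw": 0}

```text
clock: 36.65
tcp_pos: [0.4645, -0.3062, 0.1313]
eef_rot: [3.141, -0.0, 0.061]
ft_force: [0.3, -0.1, 0.2]
finger_gap: 0.0001
grasp_force: 0.0
```

```bash
python3 - <<'E'
from h import *
T=camT('wrist');todo([.41,-.309,.04],3.5)
im=bot.read_camera('wrist');save('w7',im)
rect('wrist','check_weight',.048,2,T)
E
```

```text
t 36.65 tcp [ 0.4645 -0.3062  0.1313] yaw [180.   -0.    3.5] go dx dy dz [-2.73 -0.03  4.56] rz -0.0
wrist check_weight 0.76 6004 313.0 136.0 ((535.3003540039062, -301.6255187988281), (56.904170989990234, 33.754478454589844), 3.480849504470825)
wrist check_weight 0.58 3448 40.0 116.0 ((538.15380859375, -145.9202880859375), (22.952299118041992, 49.056941986083984), 3.498842477798462)
```

View pics/w7.png

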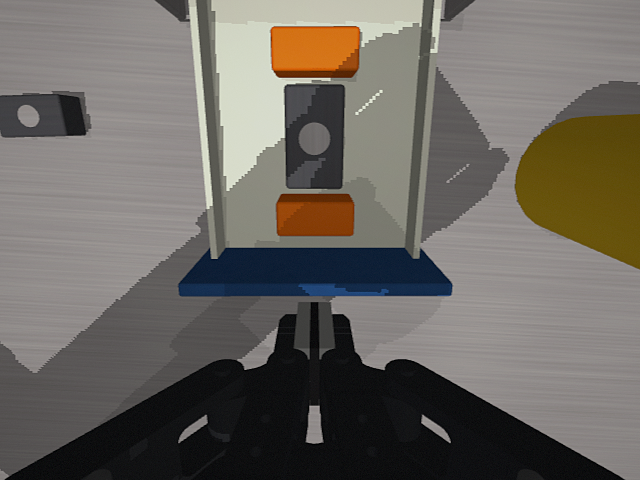

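The weight sits centred between the stops (px 315,136; stops at 315,50 and 315,215). Next step is pushing the drawer shut.

Request:
jog_arm:
  rows:
    - {"dx": -1,"dy": 0,"dz": 0,"rx": 0,"ry": 0,"rz": 0,"claw": 0}
    - {"dx": -1,"dy": 0,"dz": 0,"rx": 0,"ry": 0,"rz": 0,"claw": 0}
    - {"dx": -0.5,"dy": 0,"dz": 0.6,"rx": 0,"ry": 0,"rz": 0,"claw": 0}
    - {"dx": 0,"dy": 0,"dz": 1,"rx": 0,"ry": 0,"rz": 0,"claw": 0}
    - {"dx": 0,"dy": 0,"dz": 1,"rx": 0,"ry": 0,"rz": 0,"claw": 0}
    - {"dx": 0,"dy": 0,"dz": 1,"rx": 0,"ry": 0,"rz": 0,"claw": 0}
    - {"dx": 0,"dy": 0,"dz": 0.8,"rx": 0,"ry": 0,"rz": 0,"claw": 0}
    - {"dx": 0.3,"dy": 0,"dz": 0,"rx": 0,"ry": 0,"rz": 0,"claw": 0}
    - {"dx": 0.3,"dy": 0,"dz": 0,"rx": 0,"ry": 0,"rz": 0,"claw": 0}
    - {"dx": 0.3,"dy": 0,"dz": 0,"rx": 0,"ry": 0,"rz": 0,"claw": 0}
    - {"dx": 0.3,"dy": 0,"dz": 0,"rx": 0,"ry": 0,"rz": 0,"claw": 0}

```text
clock: 38.12
tcp_pos: [0.44, -0.308, 0.043]
eef_rot: [3.141, -0.001, 0.061]
ft_force: [-0.8, 0.6, -0.7]
finger_gap: 0.0004
grasp_force: 0.0
```

Request:
jog_arm:
  rows:
    - {"dx": 0.3,"dy": 0,"dz": 0,"rx": 0,"ry": 0,"rz": 0,"claw": 0}
    - {"dx": 0.3,"dy": 0,"dz": 0,"rx": 0,"ry": 0,"rz": 0,"claw": 0}
    - {"dx": 0.3,"dy": 0,"dz": 0,"rx": 0,"ry": 0,"rz": 0,"claw": 0}
    - {"dx": 0.3,"dy": 0,"dz": 0,"rx": 0,"ry": 0,"rz": 0,"claw": 0}
    - {"dx": 0.3,"dy": 0,"dz": 0,"rx": 0,"ry": 0,"rz": 0,"claw": 0}
    - {"dx": 0.3,"dy": 0,"dz": 0,"rx": 0,"ry": 0,"rz": 0,"claw": 0}
    - {"dx": 0.3,"dy": 0,"dz": 0,"rx": 0,"ry": 0,"rz": 0,"claw": 0}
    - {"dx": 0.3,"dy": 0,"dz": 0,"rx": 0,"ry": 0,"rz": 0,"claw": 0}
    - {"dx": 0.3,"dy": 0,"dz": 0,"rx": 0,"ry": 0,"rz": 0,"claw": 0}
    - {"dx": 0.3,"dy": 0,"dz": 0,"rx": 0,"ry": 0,"rz": 0,"claw": 0}
    - {"dx": 0.3,"dy": 0,"dz": 0,"rx": 0,"ry": 0,"rz": 0,"claw": 0}
    - {"dx": 0.3,"dy": 0,"dz": 0,"rx": 0,"ry": 0,"rz": 0,"claw": 0}

```text
clock: 39.62
tcp_pos: [0.5113, -0.3032, 0.0423]
eef_rot: [-3.142, 0.0, 0.061]
ft_force: [-1.0, -0.2, 1.2]
finger_gap: 0.0
grasp_force: 0.0
```

Request:
jog_arm:
  rows:
    - {"dx": 0.22,"dy": 0,"dz": 0,"rx": 0,"ry": 0,"rz": 0,"claw": 0}
    - {"dx": 0.22,"dy": 0,"dz": 0,"rx": 0,"ry": 0,"rz": 0,"claw": 0}
    - {"dx": 0.22,"dy": 0,"dz": 0,"rx": 0,"ry": 0,"rz": 0,"claw": 0}
    - {"dx": 0.22,"dy": 0,"dz": 0,"rx": 0,"ry": 0,"rz": 0,"claw": 0}
    - {"dx": 0.22,"dy": 0,"dz": 0,"rx": 0,"ry": 0,"rz": 0,"claw": 0}
    - {"dx": 0.22,"dy": 0,"dz": 0,"rx": 0,"ry": 0,"rz": 0,"claw": 0}
    - {"dx": 0.22,"dy": 0,"dz": 0,"rx": 0,"ry": 0,"rz": 0,"claw": 0}
    - {"dx": 0.22,"dy": 0,"dz": 0,"rx": 0,"ry": 0,"rz": 0,"claw": 0}
    - {"dx": 0.22,"dy": 0,"dz": 0,"rx": 0,"ry": 0,"rz": 0,"claw": 0}
    - {"dx": 0.22,"dy": 0,"dz": 0,"rx": 0,"ry": 0,"rz": 0,"claw": 0}
    - {"dx": 0.22,"dy": 0,"dz": 0,"rx": 0,"ry": 0,"rz": 0,"claw": 0}
    - {"dx": 0.1,"dy": 0,"dz": 0,"rx": 0,"ry": 0,"rz": 0,"claw": 0}

```text
clock: 41.12
tcp_pos: [0.5605, -0.3002, 0.0421]
eef_rot: [-3.141, 0.002, 0.061]
ft_force: [-6.3, -0.5, 2.7]
finger_gap: -0.0003
grasp_force: 0.0
```

Request:
jog_arm:
  rows:
    - {"dx": 0.12,"dy": 0,"dz": 0,"rx": 0,"ry": 0,"rz": 0,"claw": 0}
    - {"dx": 0.12,"dy": 0,"dz": 0,"rx": 0,"ry": 0,"rz": 0,"claw": 0}
    - {"dx": 0.12,"dy": 0,"dz": 0,"rx": 0,"ry": 0,"rz": 0,"claw": 0}
    - {"dx": 0.12,"dy": 0,"dz": 0,"rx": 0,"ry": 0,"rz": 0,"claw": 0}
    - {"dx": 0.12,"dy": 0,"dz": 0,"rx": 0,"ry": 0,"rz": 0,"claw": 0}
    - {"dx": 0.12,"dy": 0,"dz": 0,"rx": 0,"ry": 0,"rz": 0,"claw": 0}

```text
clock: 41.88
tcp_pos: [0.5746, -0.2994, 0.0421]
eef_rot: [-3.141, 0.003, 0.061]
ft_force: [-6.3, -0.6, 3.1]
finger_gap: -0.0001
grasp_force: 0.0
```

Request:
jog_arm:
  rows:
    - {"dx": 0.12,"dy": 0,"dz": 0,"rx": 0,"ry": 0,"rz": 0,"claw": 0}
    - {"dx": 0.12,"dy": 0,"dz": 0,"rx": 0,"ry": 0,"rz": 0,"claw": 0}

```text
clock: 42.12
tcp_pos: [0.5792, -0.2991, 0.0421]
eef_rot: [-3.141, 0.003, 0.061]
ft_force: [-7.0, -0.7, 3.3]
finger_gap: 0.0
grasp_force: 0.0
```

Request:
jog_arm:
  rows:
    - {"dx": 0.12,"dy": 0,"dz": 0,"rx": 0,"ry": 0,"rz": 0,"claw": 0}
    - {"dx": 0.08,"dy": 0,"dz": 0,"rx": 0,"ry": 0,"rz": 0,"claw": 0}

```text
clock: 42.38
tcp_pos: [0.5809, -0.2989, 0.0417]
eef_rot: [-3.14, 0.009, 0.061]
ft_force: [-19.2, -1.4, 9.7]
finger_gap: 0.0001
grasp_force: 0.0
```

Firm stop reached at 19 N. Backing off slowly, then checking.

Request:
jog_arm:
  rows:
    - {"dx": -0.12,"dy": 0,"dz": 0,"rx": 0,"ry": 0,"rz": 0,"claw": 0}
    - {"dx": -0.2,"dy": 0,"dz": 0,"rx": 0,"ry": 0,"rz": 0,"claw": 0}
    - {"dx": -0.4,"dy": 0,"dz": 0,"rx": 0,"ry": 0,"rz": 0,"claw": 0}
    - {"dx": -0.8,"dy": 0,"dz": 0,"rx": 0,"ry": 0,"rz": 0,"claw": 0}
    - {"dx": -1,"dy": 0,"dz": 0,"rx": 0,"ry": 0,"rz": 0,"claw": 0}
    - {"dx": -1,"dy": 0,"dz": -1,"rx": 0,"ry": 0,"rz": 0,"claw": 0}
    - {"dx": -1,"dy": 0,"dz": -1,"rx": 0,"ry": 0,"rz": 0,"claw": 0}
    - {"dx": -1,"dy": 0,"dz": -1,"rx": 0,"ry": 0,"rz": 0,"claw": 0}
    - {"dx": -0.5,"dy": 0,"dz": -1,"rx": 0,"ry": 0,"rz": 0,"claw": 0}
    - {"dx": 0,"dy": 0,"dz": 0,"rx": 0,"ry": 0,"rz": 0,"claw": 0}

```text
clock: 43.62
tcp_pos: [0.4651, -0.3073, 0.1244]
eef_rot: [3.138, -0.004, 0.06]
ft_force: [-0.2, -0.3, -0.3]
finger_gap: -0.0002
grasp_force: 0.0
```

```bash
python3 - <<'E'
from h import *
todo([.41,-.309,.04],3.5);T=camT('wrist')
im=bot.read_camera('wrist')
hsv=cv2.cvtColor(im,cv2.COLOR_RGB2HSV)
b=((hsv[...,0]>100)&(hsv[...,0]<125)&(hsv[...,1]>110))
for u in (240,320,380):
    v=np.nonzero(b[:300,u])[0]
    if len(v):print(u,v.min(),v.max(),'inner top',onz('wrist',u,v.min(),.082,T).round(4),'bottom',onz('wrist',u,v.max(),.01,T).round(4))
E
```

```text
t 43.62 tcp [ 0.4651 -0.3073  0.1244] yaw [179.8  -0.2   3.4] go dx dy dz [-2.77 -0.09  4.21] rz -0.01
240 3 53 inner top [ 0.5908 -0.2682  0.082 ] bottom [ 0.5832 -0.2551  0.01  ]
320 3 53 inner top [ 0.5929 -0.3024  0.082 ] bottom [ 0.5862 -0.3042  0.01  ]
380 3 53 inner top [ 0.5945 -0.3281  0.082 ] bottom [ 0.5884 -0.3411  0.01  ]
```

```bash
python3 -c "
from rig import bot
print(bot.hand_in())"
```

```text
the job is handed in; nothing more can be done
None
```

Handed in at about 44 s of the 72 s allowed, no verdict returned: the check weight stood on the pan, now lies centred between the orange stops (camera check before closing), and the drawer was still shut a second after release.

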